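Demagnetise the ground scissors on the slide-table demagnetiser

TASK

The freshly ground scissors lying to the right of the grey grinder have to be demagnetised. Lay every pair flat and lengthways in the grey tray while it stands at the first marked place of the demagnetiser's slide table (overlapping is fine), turn the selector knob up to the fourth click from its rest stop (it may have been left up to three clicks up already), and slide the tray by its fin, without lifting it, across the poles to the second marked place. Only then turn the selector all the way back to its rest stop; leave the tray there with the scissors in it and leave everything else on the bench where it lies.

Things in the scene. Friction and masses are not known exactly. Their poses are not given: they have to be found in the camera images.
- selector (a joint): selector knob on a vertical axis; value in rad, 0 at its rest stop, growing clockwise seen from above to a stop at 3.14. Clicks into rest every 0.524 rad (30 degrees), the fourth click at 2.094; let go between two clicks it falls into the nearer. About 0.1 N m turns it past a click. Starts at 0, 0.524, 1.047 or 1.571
- selector_grip (a point): middle of the knob's black grip bar, on its axis, 50 mm above the table. Bar 46 long, 12 thick, 39 to 61 above the table, on a skirt 48 across. The frame turns with the knob: y along the bar to the white pointer line, x across the bar, z up. At 0 the pointer is to the left (first place's side), at 1.571 away from the robot. The console is 30 high, with seven marks, the rest mark a ring
- tray_mid (a point): grey plastic tray, 196 (x) by 121 (y) mm outside, 190 by 115 inside, 0.4 kg, floor 4 thick, rim 7 above the floor. Point: centre of the floor's upper face; x away from the robot, y left. It stands on the slide table (top 55 above the table) between low guide strips that let it slide along y only; the coated slide and guides are slippery (friction 0.15)
- tray_fin (a point): upright grip fin of the tray, 24 (x) by 14 (y) mm, 63 to 91 above the table, outside the rim on the robot's side, at x = -115, y = +15 from the tray's centre. Point: its middle, 79 above the table; axes as the tray's; pinch it across y. It passes behind the knob (45 mm off its axis) when the tray slides
- first_place (a point): first marked place (left), on the slide table's top: the tray's centre starts within 23 mm of it. x away from the robot, y along the slide from the second place to the first. The poles, two flush dark strips, cross the slide half-way between the places; low stops end the slide 1 beyond each mark
- second_place (a point): second marked place (right), 152 mm from the first along -y, same axes: the tray's centre belongs over this point. Each place is a thin dark outline, 184 by 115, engraved on the slide
- scissors_1_mid (a point): closed hairdressing scissors, steel, 158 mm long, 8 thick, 60 g, lying on the table; one of up to three alike, some absent. Point: mid-length, 4.5 above its underside. y runs from the tips (-79) to the finger rings (42 to 79, together 66 wide), z up. Blades up to 18 wide at y -79 to -5; shanks from the pivot (y = -4, 10 wide) spreading to 26 wide at y = 46; centre of mass at y = 32. Pinch across x at y 20 to 35, from above
- scissors_2_mid (a point): closed hairdressing scissors, steel, 158 mm long, 8 thick, 60 g, lying on the table; one of up to three alike, some absent. Point: mid-length, 4.5 above its underside. y runs from the tips (-79) to the finger rings (42 to 79, together 66 wide), z up. Blades up to 18 wide at y -79 to -5; shanks from the pivot (y = -4, 10 wide) spreading to 26 wide at y = 46; centre of mass at y = 32. Pinch across x at y 20 to 35, from above
- scissors_3_mid (a point): closed hairdressing scissors, steel, 158 mm long, 8 thick, 60 g, lying on the table; one of up to three alike, some absent. Point: mid-length, 4.5 above its underside. y runs from the tips (-79) to the finger rings (42 to 79, together 66 wide), z up. Blades up to 18 wide at y -79 to -5; shanks from the pivot (y = -4, 10 wide) spreading to 26 wide at y = 46; centre of mass at y = 32. Pinch across x at y 20 to 35, from above
- grinder_top (a point): an obstacle: top of the grey grinder's wheel guard, its highest point, 280 mm above the table, fixed between the scissors and the slide table; carry things over it. Its spindle nose juts out to the right, 144 to 160 above the table, as far as y = -340. The desk lamp's upright post, 15 thick, stands at x = 345, y = 515, 620 high: draw back from it first; its arm runs back from there over the slide table's left edge
- clipper_black: hair clipper, black, 46 x 174 x 38 mm, lying on the table beyond the slide table's left end (a bystander; origin at the middle of its underside)
- dressing_stick: grey-green abrasive stick, 22 x 130 x 22 mm, lying beyond the scissors on the right (a bystander; origin at the middle of its underside)
- oil_bottle: small upright bottle, 37 mm across, 113 mm high, behind the slide table's right end (a bystander; origin at the middle of its underside)

How it is judged:
By the outcome, as a careful person would: the job done as asked, in the order asked, and still so for the second after the job is handed in, with the robot touching nothing.
Of scissors_1, scissors_2, scissors_3 only 2 to 3 are there at a start; the rules pass over those that are not, and their reading is None.
At some moment in a run one of tray may be knocked a few centimetres aside while the robot is not near it.
It also fails if it takes over 210 s, if anything falls off the work surface, if the arm or the gripper's body presses on something with over 40 N, if the wrist force passes 120 N, or if a joint passes its speed limit or range.

ROBOT

A 6-joint arm with a two-finger parallel gripper is mounted at the origin on a cart in front of the work surface, level with it; the furniture and walls round the work are solid. World frame = base frame: x ahead of the robot, y to its left, z up, the work surface at z = 0. Lengths are in m, angles in rad, forces in N, time in s.
With the tool pointing down it reaches from about 0.35 to 0.775 m from the base axis. Payload 7.3 kg.
Tool frame: the origin (TCP) lies at the very end of the fingers, on their centre line; the grasp point (between the pads) lies bot.pinch_z behind it (bot.pinch_z is the distance from the TCP to the grasp point, in m); z points along the fingers, y is the line along which they close (so a half turn about z gives the same grasp; the last joint's range is limited). The gripper opens to 92 mm and grips with 3 to 60 N. Pads are 19 mm wide; open, the fingers measure 130 mm over their backs; the gripper's body (75 mm by 190 mm) begins 47 mm behind the grasp point.
Start: joints at [-1.393, 0.342, 1.524, -0, 1.275, -0.146], TCP at [0.167, -0.498, 0.227] pointing down, gripper open.
Joint ranges: [-2.53, 2.53], [-0.77, 2.02], [0.04, 2.7], [-1, 4.14], [0.28, 2.66], [-3.11, 3.11]. Speed limits (rad/s): [2.57, 2.57, 3.14, 3.14, 3.14, 3.14].

INTERFACE

Orientations are given as a rotation vector (axis times angle).
In Python, from plant import bot gives the robot as it stands. The module is installed in compiled form; this text tells all that it offers.
- The arm moves only by the tool servo_tool, never from a script. Its argument "rows" is a list of rows, each a list of 7 numbers: the opening, from 0 (shut) to 1 (fully open), then the shift along the tool's x, y, z in cm, then the turn, a rotation vector about the tool's x, y, z in degrees. A call has 1 to 5 rows; each row is the pose to reach, as a shift and turn from the pose commanded when the call began, along the tool's axes at that moment; what a row does not reach only later rows make up. A row lasts 1/12 s, in which the tool goes at most 41.7 mm and 7.16 degrees, less where a joint would pass 70% of its speed; a pose out of reach is approached as far as the arm can. A call with a gripper value outside its range is refused whole. The fingers move at their own pace and stop on an object; "force" is the grip in N (left out, the last holds). Time passes only in rows, so rows that repeat a pose let the fingers close. It gives the time, the measured TCP pose, the force, the opening and the grip force at its end, in the units of the state.
- bot.get_obs(): the state, without advancing time (a new reading comes with each control period).
- bot.grab_frame(name): name is "scene" or "top" or "wrist"; returns the picture (420x560x3 uint8, red, green, blue); there is no depth.
- bot.get_calibration(name): a dict with "intrinsics" (3x3 intrinsics, pixels), "R" (3x3) and "t" (3): a world point X has camera coordinates R X + t. Camera axes: x right, y down, z forward; pixel columns grow to the right and rows downward; lengths in m; the calibration is good to about 2 mm. A picture is of the moment at which its call begins: read the wrist's pose just before it. get_calibration takes no time and is no camera call; for the wrist camera it gives the pose at the moment of the call.
- bot.hand_in(): hands the job in; it is judged then, once.
The state is a dict: "time_s": time; "joint_positions": joint angles; "joint_velocities": joint speeds; "joint_torque": joint torques, N m; "eef_pos": TCP position; "orientation": TCP orientation; "ft_force": force on the tool from outside, world axes, zero at the start; "moment": the same for the moment, N m; "width": finger opening in m; "grasp_force": force on a finger pad.
Only numpy, scipy, OpenCV 4.12 (cv2) and the standard library are available. Lean on these libraries where they do the work, as an engineer would, in place of code of your own. Each camera call takes 0.05 s, during which the arm holds its last target. There are 200 camera calls.

## Working session

There is one attempt and no reset: what is moved stays moved. The work goes in short steps, Python scripts to look and compute and a tool call to move; the robot and the scene stay as the last step left them, time stands still between calls to the robot, and variables do not carry over. Pictures are saved under pics/ and viewed, at most 14 in all, crops included, and the job is handed in when it is done.

Besides the shell and the picture viewer there is one more tool, called after "Request:" as name([rows], argument=value, ...), one row to a line, values as JSON. servo_tool: Moves the arm, as the interface text tells. Its arguments: {"type":"object","properties":{"rows":{"type":"array"},"force":{"type":"number"}},"required":["rows"]}

```bash
mkdir -p pics; cat > h.py <<'E'
import numpy as np, cv2
from scipy.spatial.transform import Rotation as R
from plant import bot
def snap(n,f,crop=None,s=1):
    c=bot.get_calibration(n); im=bot.grab_frame(n)[:,:,::-1].copy()
    cv2.imwrite('pics/raw_'+f,im)
    if crop: im=im[crop[1]:crop[3],crop[0]:crop[2]]
    if s!=1: im=cv2.resize(im,None,fx=s,fy=s,interpolation=cv2.INTER_CUBIC)
    cv2.imwrite('pics/'+f,im); np.savez('pics/'+f+'.npz',**c)
def load(f): return dict(np.load('pics/'+f+'.npz'))
def ray(c,u,v,z):
    K=np.array(c['intrinsics']);Rm=np.array(c['R']);t=np.array(c['t'])
    o=-Rm.T@t; d=Rm.T@np.linalg.inv(K)@np.array([u,v,1.]); return (o+d*(z-o[2])/d[2])
def proj(c,X):
    p=np.array(c['intrinsics'])@(np.array(c['R'])@np.array(X)+np.array(c['t'])); return p[:2]/p[2]
def st():
    o=bot.get_obs(); r=R.from_rotvec(o['orientation'])
    print('t',round(o['time_s'],2),'p',np.round(o['eef_pos'],4),'q',np.round(o['joint_positions'],3),'w',round(o['width'],4),'gf',o['grasp_force'],'F',np.round(o['ft_force'],1)); print(np.round(r.as_matrix(),3)); return o
E
python3 - <<'E'
from h import *
st(); print(bot.pinch_z)
snap('top','top1.png',s=1.4); snap('scene','sc1.png',s=1.4)
for n in('top','scene'):
    c=bot.get_calibration(n); Rm=np.array(c['R']);print(n,-Rm.T@c['t'],c['intrinsics'][0][0])
E
```

```text
t 0.0 p [ 0.167  -0.4973  0.2261] q [-1.393  0.343  1.525  0.     1.275 -0.146] w 0.0921 gf 0.0 F [1.  0.3 0.3]
[[ 0.948  0.318 -0.   ]
 [ 0.318 -0.948  0.001]
 [ 0.    -0.001 -1.   ]]
0.0188
top [0.22060419 0.02746454 1.98396224] 547.0112089207491
scene [ 0.24620424 -1.20843501  1.04060031] 482.42673607677494
```

View pics/top1.png

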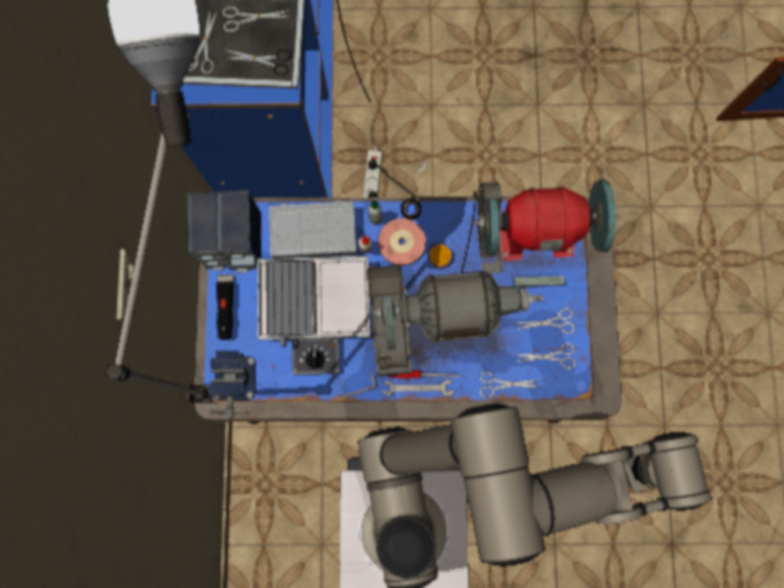

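View pics/sc1.png

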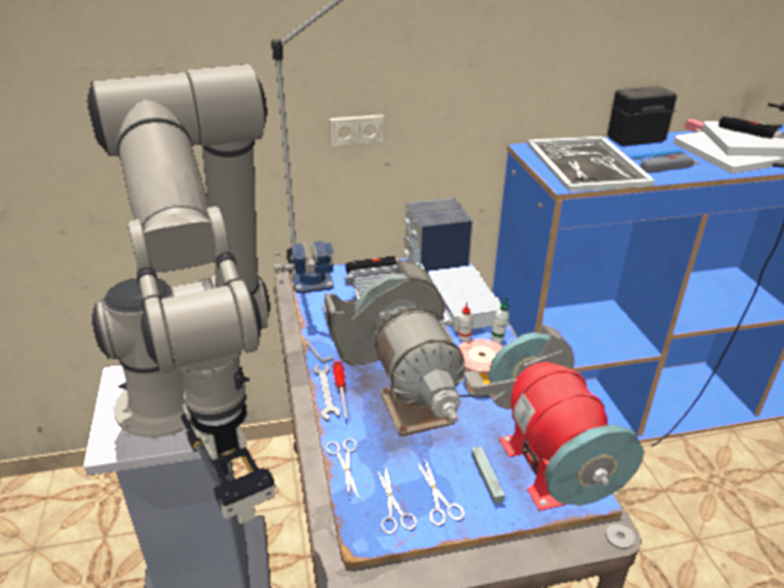

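The top view shows three scissors (around (547,321), (547,356) and (508,384) in the 1.4x picture), the tray at about (290,297), the knob at (315,357), and the grinder between them. I'll enlarge both regions.

```bash
python3 - <<'E'
from h import *
im=cv2.imread('pics/raw_top1.png')
a=cv2.resize(im[205:295,335:435],None,fx=6,fy=6,interpolation=cv2.INTER_CUBIC)
b=cv2.resize(im[175:275,170:270],None,fx=6,fy=6,interpolation=cv2.INTER_CUBIC)
cv2.imwrite('pics/ca.png',a);cv2.imwrite('pics/cb.png',b)
E
```

```text
(no output)
```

View pics/ca.png

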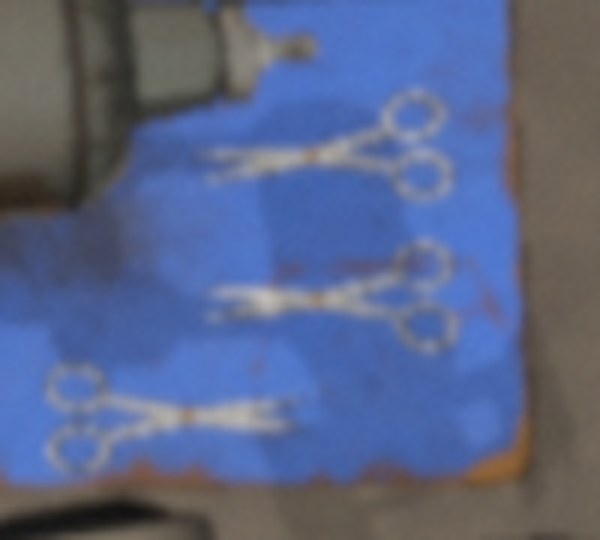

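View pics/cb.png

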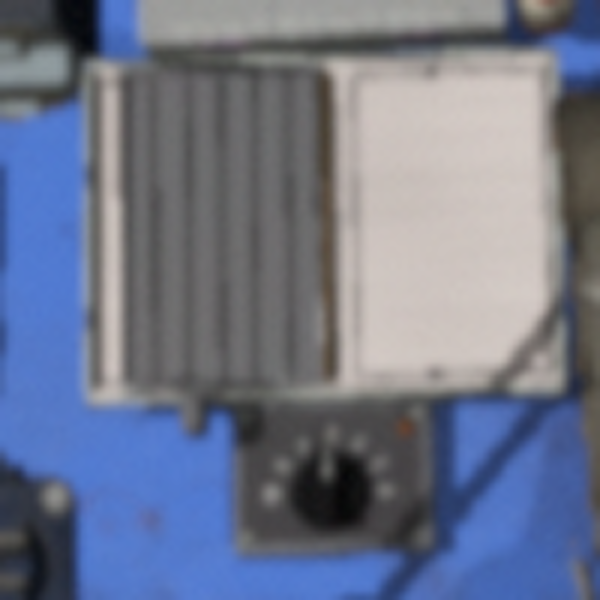

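```bash
python3 - <<'E'
from h import *
c=load('top1.png')
def A(u,v,z): return ray(c,335+(u+.5)/6-.5,205+(v+.5)/6-.5,z)
def B(u,v,z): return ray(c,170+(u+.5)/6-.5,175+(v+.5)/6-.5,z)
for n,tip,piv,r1,r2 in (('S1',(212,168),(312,155),(413,115),(424,174)),('S2',(212,306),(318,299),(422,266),(428,327)),('S3',(293,415),(188,416),(76,388),(78,448))):
    P=[A(*p,.0045) for p in(tip,piv,r1,r2)]; rm=(P[2]+P[3])/2
    d=rm-P[1]; L=np.linalg.norm(d); y=d/L
    print(n,'tip',P[0][:2].round(4),'piv',P[1][:2].round(4),'rings',rm[:2].round(4),'L(pivot-rings~64)',L.round(4),'mid',(P[1]+.004*y)[:2].round(4),'grip28',(P[1]+.032*y)[:2].round(4),'yaw',np.degrees(np.arctan2(y[1],y[0])).round(1), 'tip-ring',np.linalg.norm(P[0]-rm).round(4))
for n,p,z in(('trayTL',(122,68),.066),('trayTR',(325,68),.066),('trayBL',(128,388),.066),('trayBR',(326,385),.066),('fin',(192,415),.091),('knob',(330,492),.061),('ptr',(325,462),.061),('o2TL',(356,70),.055),('o2TR',(550,70),.055),('o2BL',(358,378),.055),('o2BR',(548,375),.055),('o2mT',(432,71),.055),('o2mB',(434,374),.055),('o1L_T',(97,75),.055),('o1L_B',(97,385),.055),('ring',(273,493),.03),('redmark',(404,427),.03)): print(n,B(*p,z)[:2].round(4))
E
```

```text
S1 tip [ 0.5175 -0.3038] piv [ 0.5253 -0.365 ] rings [ 0.5316 -0.4301] L(pivot-rings~64) 0.0654 mid [ 0.5257 -0.369 ] grip28 [ 0.5284 -0.3968] yaw -84.4 tip-ring 0.127
S2 tip [ 0.4331 -0.3013] piv [ 0.4372 -0.3655] rings [ 0.4386 -0.4302] L(pivot-rings~64) 0.0647 mid [ 0.4373 -0.3695] grip28 [ 0.4379 -0.3975] yaw -88.8 tip-ring 0.129
S3 tip [ 0.3671 -0.3479] piv [ 0.3667 -0.2848] rings [ 0.3657 -0.2181] L(pivot-rings~64) 0.0668 mid [ 0.3666 -0.2808] grip28 [ 0.3662 -0.2528] yaw 90.9 tip-ring 0.1299
trayTL [0.6798 0.3487]
trayTR [0.6795 0.2269]
trayBL [0.4861 0.3404]
trayBR [0.4876 0.2235]
fin [0.4667 0.2987]
knob [0.4247 0.2208]
ptr [0.4425 0.224 ]
o2TL [0.6808 0.2093]
o2TR [0.6804 0.0922]
o2BL [0.4932 0.2057]
o2BR [0.4947 0.0929]
o2mT [0.68   0.1634]
o2mB [0.4955 0.1606]
o1L_T [0.6782 0.3656]
o1L_B [0.4894 0.3606]
ring [0.4275 0.258 ]
redmark [0.467 0.18 ]
```

```bash
cat >> h.py <<'E'
def wrap(a): return (a+180)%360-180
def plan(wps,start=None):
    "wps: (x,y,z,yaw); prints per-call tool shift cm and turn deg"
    o=bot.get_obs()
    if start is None:
        m=R.from_rotvec(o['orientation']).as_matrix(); start=(*o['eef_pos'],np.degrees(np.arctan2(m[1,0],m[0,0])))
    else: m=None
    print('start',np.round(start,4))
    for w in wps:
        a=np.radians(start[3]); M=np.array([[np.cos(a),np.sin(a),0],[np.sin(a),-np.cos(a),0],[0,0,-1]])
        if m is not None: M=m; m=None
        d=M.T@(np.array(w[:3])-np.array(start[:3])); print('->',np.round(w,4),'shift cm',np.round(d*100,2),'rz',round(-wrap(w[3]-start[3]),1),'len',round(np.linalg.norm(d)*100,1)); start=w
E
python3 - <<'E'
from h import *
c=load('top1.png');s=load('sc1.png')
for z in(0,.05,.1,.15): print(z,'vise TR',ray(c,182.5,253,z)[:2].round(3),'vise BR',ray(c,182,286,z)[:2].round(3), 'scene top',ray(s,223,176,z)[:2].round(3),'scene bot',ray(s,223,206,z)[:2].round(3))
print('guard',[ray(c,u/1.4,v/1.4,.28)[:2].round(3) for u,v in((370,265),(410,265),(375,370),(410,370))])
plan([(.33,-.40,.36,10),(.44,-.25,.36,8),(.46,-.06,.36,5),(.45,.13,.36,1),(.4655,.275,.25,1)])
E
```

```text
0 vise TR [0.445 0.381] vise BR [0.325 0.379] scene top [0.408 0.641] scene bot [0.379 0.402]
0.05 vise TR [0.439 0.372] vise BR [0.322 0.37 ] scene top [0.4   0.552] scene bot [0.373 0.324]
0.1 vise TR [0.433 0.363] vise BR [0.32  0.361] scene top [0.393 0.463] scene bot [0.366 0.247]
0.15 vise TR [0.428 0.354] vise BR [0.317 0.353] scene top [0.385 0.375] scene bot [0.36 0.17]
guard [array([0.617, 0.075]), array([ 0.617, -0.016]), array([0.377, 0.063]), array([ 0.377, -0.015])]
start [ 0.167  -0.4973  0.2261 18.5528]
-> [ 0.33 -0.4   0.36 10.  ] shift cm [ 18.55  -4.06 -13.38] rz 8.6 len 23.2
-> [ 0.44 -0.25  0.36  8.  ] shift cm [ 13.44 -12.86   0.  ] rz 2 len 18.6
-> [ 0.46 -0.06  0.36  5.  ] shift cm [  4.62 -18.54   0.  ] rz 3 len 19.1
-> [0.45 0.13 0.36 1.  ] shift cm [  0.66 -19.01   0.  ] rz 4 len 19.0
-> [0.4655 0.275  0.25   1.    ] shift cm [  1.8  -14.47  11.  ] rz 0 len 18.3
```

Three scissors, all readable. The tray stands about 18 mm right of the first mark and the knob is at 1.571. I'll go to the fin and push the tray to its mark first.

Request:
servo_tool([
  [0.2,4.6,-1,-3.4,0,0,2],
  [0.2,9.2,-2,-6.7,0,0,4],
  [0.2,13.8,-3,-10,0,0,6],
  [0.2,18.5,-4,-13.4,0,0,8.5],
  [0.2,18.5,-4,-13.4,0,0,8.5],
], force=20)

```text
time_s: 0.52
eef_pos: [0.3141, -0.4095, 0.3481]
orientation: [-3.129, -0.271, 0.0]
ft_force: [1.0, -1.4, 0.5]
width: 0.0632
grasp_force: 0.0
```

Request:
servo_tool([
  [0.2,13.4,-12.9,0,0,0,2],
  [0.2,13.4,-12.9,0,0,0,2],
  [0.2,13.4,-12.9,0,0,0,2],
  [0.2,13.4,-12.9,0,0,0,2],
  [0.2,13.4,-12.9,0,0,0,2],
])

```text
time_s: 0.93
eef_pos: [0.4244, -0.2565, 0.347]
orientation: [-3.132, -0.225, -0.001]
ft_force: [-0.1, -0.2, 0.6]
width: 0.0296
grasp_force: 0.0
```

Request:
servo_tool([
  [0,4.6,-18.5,0,0,0,3],
  [0,4.6,-18.5,0,0,0,3],
  [0,4.6,-18.5,0,0,0,3],
  [0,4.6,-18.5,0,0,0,3],
  [0,4.6,-18.5,0,0,0,3],
])

```text
time_s: 1.35
eef_pos: [0.4418, -0.0671, 0.347]
orientation: [-3.137, -0.142, 0.0]
ft_force: [0.1, 0.4, 0.1]
width: 0.001
grasp_force: 0.0
```

Request:
servo_tool([
  [0,0.7,-19,0,0,0,4],
  [0,0.7,-19,0,0,0,4],
  [0,0.7,-19,0,0,0,4],
  [0,0.7,-19,0,0,0,4],
  [0,0.7,-19,0,0,0,4],
])

```text
time_s: 1.77
eef_pos: [0.4314, 0.1226, 0.3469]
orientation: [-3.14, -0.032, 0.001]
ft_force: [1.0, 0.5, -0.1]
width: 0.0003
grasp_force: 0.0
```

```bash
python3 - <<'E'
from h import *
st(); plan([(.471,.256,.25,-8),(.471,.256,.11,-8),(.471,.256,.072,-8)])
E
```

```text
t 1.77 p [0.4314 0.1226 0.3469] q [1.050e-01 1.270e-01 1.479e+00 1.000e-03 1.536e+00 1.655e+00] w 0.0003 gf 0.0 F [ 1.   0.5 -0.1]
[[ 1.     0.021 -0.001]
 [ 0.021 -1.     0.001]
 [-0.001 -0.001 -1.   ]]
start [0.4314 0.1226 0.3469 1.1827]
-> [ 0.471  0.256  0.25  -8.   ] shift cm [  4.24 -13.24   9.7 ] rz 9.2 len 17.0
-> [ 0.471  0.256  0.11  -8.   ] shift cm [ 0.  0. 14.] rz 0 len 14.0
-> [ 0.471  0.256  0.072 -8.   ] shift cm [0.  0.  3.8] rz 0 len 3.8
```

Request:
servo_tool([
  [0,4.2,-13.2,9.7,0,0,9],
  [0,4.2,-13.2,9.7,0,0,9],
  [0,4.2,-13.2,9.7,0,0,9],
  [0,4.2,-13.2,9.7,0,0,9],
  [0,4.2,-13.2,9.7,0,0,9],
])

```text
time_s: 2.18
eef_pos: [0.4705, 0.2555, 0.2446]
orientation: [3.133, -0.213, -0.012]
ft_force: [-1.9, -1.0, -0.8]
width: 0.0008
grasp_force: 0.0
```

```bash
python3 - <<'E'
from h import *
st(); snap('wrist','w1.png',s=1.4)
E
```

```text
t 2.18 p [0.4705 0.2555 0.2446] q [3.530e-01 3.520e-01 1.458e+00 2.000e-03 1.339e+00 2.059e+00] w 0.0008 gf 0.0 F [-1.9 -1.  -0.8]
[[ 0.991 -0.135 -0.008]
 [-0.135 -0.991 -0.001]
 [-0.008  0.002 -1.   ]]
```

View pics/w1.png

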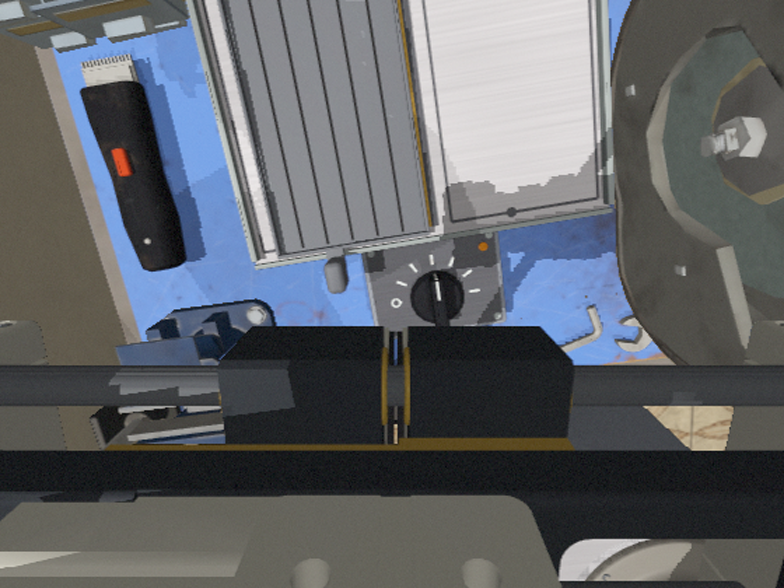

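The wrist view shows the fin at (336,273), the knob axis at (437,298) with its pointer towards the fourth mark (straight away), the second outline's corners (450,221)/(603,204) and the tray bottom corners (272,253)/(438,233).

```bash
python3 - <<'E'
from h import *
c=load('w1.png')
for n,p,z in(('fin top mid',(334,260),.091),('trayBL',(275,250),.066),('trayBR',(432,230),.066),('knob',(437,297),.061),('ptr tip',(436,277),.061),('o2BL',(450,222),.055),('o2BR',(603,204),.055),('dot',(511,211),.055),('o1BL',(262,262),.055),('o1L top',(205,0),.055),('restring',(396,303),.03),('mark3',(432,259),.03)):
    print(n,ray(c,p[0]/1.4,p[1]/1.4,z)[:2].round(4))
E
```

```text
fin top mid [0.4835 0.2977]
trayBL [0.4932 0.3461]
trayBR [0.4922 0.2229]
knob [0.4368 0.2247]
ptr tip [0.4535 0.2236]
o2BL [0.4951 0.2073]
o2BR [0.4929 0.0866]
dot [0.4972 0.1587]
o1BL [0.4835 0.3618]
o1L top [0.6724 0.3618]
restring [0.427  0.2596]
mark3 [0.4623 0.2232]
```

Request:
servo_tool([
  [0,0,0,4,0,0,0],
  [0,0,0,8,0,0,0],
  [0,0,0,12,0,0,0],
  [0,0,0,15,0,0,0],
  [0,0,0,17.2,0,0,0],
])

```text
time_s: 2.65
eef_pos: [0.4709, 0.2505, 0.076]
orientation: [3.132, -0.219, -0.004]
ft_force: [0.4, 0.3, -0.7]
width: 0.0003
grasp_force: 0.0
```

Request:
servo_tool([
  [0,0,-0.7,0,0,0,0],
  [0,-0.1,-1.4,0,0,0,0],
  [0,-0.2,-2.1,0,0,0,0],
  [0,-0.3,-2.8,0,0,0,0],
  [0,-0.4,-3.3,0,0,0,0],
])

```text
time_s: 3.07
eef_pos: [0.474, 0.2864, 0.0802]
orientation: [-3.133, 0.216, -0.007]
ft_force: [2.8, -2.5, 2.8]
width: 0.0002
grasp_force: 2.0
```

```bash
python3 - <<'E'
from h import *
st(); snap('top','top2.png')
im=cv2.imread('pics/raw_top2.png')
cv2.imwrite('pics/ct2.png',cv2.resize(im[175:275,170:270],None,fx=6,fy=6,interpolation=cv2.INTER_CUBIC))
E
```

```text
t 3.07 p [0.474  0.2864 0.0802] q [ 4.050e-01  5.480e-01  1.637e+00 -1.000e-03  9.520e-01  2.115e+00] w 0.0002 gf 2.0389673521276563 F [ 2.8 -2.5  2.8]
[[ 0.99  -0.138  0.004]
 [-0.138 -0.99   0.001]
 [ 0.004 -0.002 -1.   ]]
```

View pics/ct2.png

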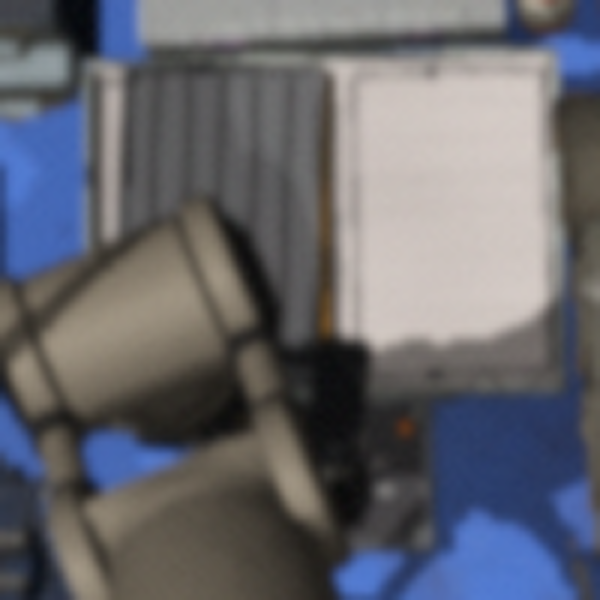

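The top view shows the tray still at left edge 125 px; it didn't move appreciably. I'll look with the wrist camera at what is touching.

```bash
python3 - <<'E'
from h import *
snap('wrist','w2.png',s=1.2); st()
E
```

```text
t 3.17 p [0.4735 0.2865 0.0797] q [ 0.406  0.548  1.638 -0.     0.952  2.114] w 0.0003 gf 0.4600561928964453 F [-0.8 -0.5  1.4]
[[ 0.991 -0.137  0.003]
 [-0.137 -0.991  0.001]
 [ 0.003 -0.002 -1.   ]]
```

View pics/w2.png

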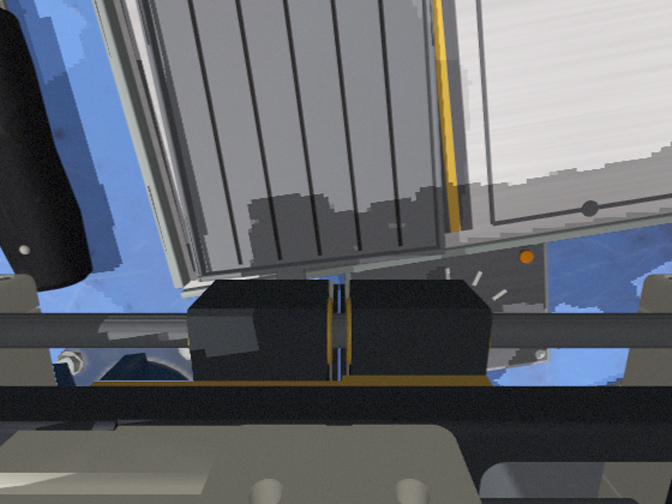

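```bash
python3 - <<'E'
from h import *
c=load('w2.png')
for n,p,z in(('trayBL',(202,274),.066),('trayBR',(442,247),.066),('o2BL',(493,223),.055),('dot',(590,208),.055),('poleB',(453,231),.055),('L1 top',(140,0),.055),('tray top-left',(155,0),.066),('trayR top',(434,0),.066)):
    print(n,ray(c,p[0]/1.2,p[1]/1.2,z)[:2].round(4))
E
```

```text
trayBL [0.492  0.3513]
trayBR [0.4897 0.2345]
o2BL [0.4954 0.2057]
dot [0.4965 0.158 ]
poleB [0.4941 0.2258]
L1 top [0.6155 0.3546]
tray top-left [0.6101 0.3438]
trayR top [0.5944 0.2305]
```

The tray moved about 8 mm (edges at (202,274) and (442,247), centre y 0.293); 7 mm more brings it to the mark.

Request:
servo_tool([
  [0,0,-0.3,0,0,0,0],
  [0,-0.1,-0.7,0,0,0,0],
  [0,-0.1,-0.7,0,0,0,0],
  [0,-0.1,-0.7,0,0,0,0],
])

```text
time_s: 3.5
eef_pos: [0.4733, 0.2925, 0.0791]
orientation: [-3.133, 0.218, -0.003]
ft_force: [0.7, -0.5, 5.4]
width: 0.0002
grasp_force: 2.2
```

```bash
python3 - <<'E'
from h import *
st(); snap('wrist','w3.png')
b=cv2.imread('pics/raw_w3.png')[150:290,80:500]
cv2.imwrite('pics/cw3.png',cv2.resize(b,None,fx=1.9,fy=1.9,interpolation=cv2.INTER_CUBIC))
plan([(.475,.27,.085,-8),(.46,.24,.25,-8),(.45,.1,.36,-10),(.45,-.09,.36,-30),(.42,-.24,.34,-60),(.366,-.253,.2,-89)])
E
```

```text
t 3.5 p [0.4733 0.2925 0.0791] q [ 0.416  0.554  1.628 -0.     0.957  2.126] w 0.0002 gf 2.188846456410829 F [ 0.7 -0.5  5.4]
[[ 0.99  -0.138  0.002]
 [-0.138 -0.99   0.001]
 [ 0.002 -0.001 -1.   ]]
start [ 0.4732  0.2925  0.079  -7.9525]
-> [ 0.475  0.27   0.085 -8.   ] shift cm [ 0.49  2.2  -0.6 ] rz 0.0 len 2.3
-> [ 0.46  0.24  0.25 -8.  ] shift cm [ -1.07   3.18 -16.5 ] rz 0 len 16.8
-> [  0.45   0.1    0.36 -10.  ] shift cm [  0.96  14.   -11.  ] rz 2 len 17.8
-> [  0.45  -0.09   0.36 -30.  ] shift cm [ 3.3  18.71  0.  ] rz 20 len 19.0
-> [  0.42  -0.24   0.34 -60.  ] shift cm [ 4.9  14.49  2.  ] rz 30 len 15.4
-> [  0.366  -0.253   0.2   -89.   ] shift cm [-1.57  5.33 14.  ] rz 29 len 15.1
```

View pics/cw3.png

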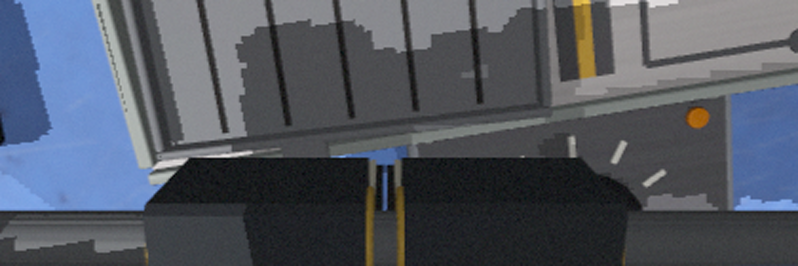

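```bash
python3 - <<'E'
from h import *
c=load('w3.png')
for u,v,z in((160,155,.066),(545,107,.066),(648,66,.055),(797,42,.055)): print(ray(c,80+u/1.9,150+v/1.9,z)[:2].round(4))
E
```

```text
[0.49  0.359]
[0.489 0.241]
[0.4946 0.2054]
[0.4959 0.1594]
```

Request:
servo_tool([
  [0,0.3,1,-0.3,0,0,0],
  [0,0.5,2.2,-0.6,0,0,0],
  [0,0.5,2.2,-4,0,0,0],
  [0,0.5,2.2,-8,0,0,0],
  [0,0.5,2.2,-12,0,0,0],
])

```text
time_s: 3.97
eef_pos: [0.4737, 0.268, 0.1988]
orientation: [3.132, -0.22, -0.005]
ft_force: [0.6, 1.5, 0.6]
width: 0.0003
grasp_force: 0.0
```

```bash
python3 - <<'E'
from h import *
st()
plan([(.45,.13,.34,-8),(.45,-.06,.36,-30),(.42,-.22,.36,-60),(.366,-.253,.22,-89)])
E
```

```text
t 3.97 p [0.4737 0.268  0.1988] q [ 0.374  0.402  1.512 -0.     1.23   2.085] w 0.0003 gf 0.0 F [0.6 1.5 0.6]
[[ 0.99  -0.139 -0.003]
 [-0.139 -0.99  -0.001]
 [-0.003  0.002 -1.   ]]
start [ 0.4737  0.268   0.1988 -8.0183]
-> [ 0.45  0.13  0.34 -8.  ] shift cm [ -0.46  14.02 -14.09] rz -0.0 len 19.9
-> [  0.45  -0.06   0.36 -30.  ] shift cm [ 2.64 18.82 -2.  ] rz 22 len 19.1
-> [  0.42  -0.22   0.36 -60.  ] shift cm [ 5.4  15.36  0.  ] rz 30 len 16.3
-> [  0.366  -0.253   0.22  -89.   ] shift cm [ 0.16  6.33 14.  ] rz 29 len 15.4
```

Tray centre is now y ≈ 0.300 (the mark). Going to the front pair.

Request:
servo_tool([
  [0,-0.1,3.5,-4,0,0,0],
  [0,-0.2,7,-8,0,0,0],
  [0,-0.3,10,-11,0,0,0],
  [0,-0.5,14,-14.1,0,0,0],
  [0,-0.5,14,-14.1,0,0,0],
])

```text
time_s: 4.38
eef_pos: [0.4493, 0.1291, 0.3415]
orientation: [3.134, -0.219, 0.003]
ft_force: [1.1, -0.1, 0.8]
width: 0.0006
grasp_force: 0.0
```

Request:
servo_tool([
  [0.5,2.6,18.8,-2,0,0,22],
  [0.5,2.6,18.8,-2,0,0,22],
  [0.5,2.6,18.8,-2,0,0,22],
  [0.5,2.6,18.8,-2,0,0,22],
  [0.5,2.6,18.8,-2,0,0,22],
])

```text
time_s: 4.8
eef_pos: [0.4487, -0.0622, 0.3595]
orientation: [3.032, -0.818, 0.0]
ft_force: [0.2, 0.2, -0.3]
width: 0.0292
grasp_force: 0.0
```

Request:
servo_tool([
  [0.5,5.4,15.4,0,0,0,30],
  [0.5,5.4,15.4,0,0,0,30],
  [0.5,5.4,15.4,0,0,0,30],
  [0.5,5.4,15.4,0,0,0,30],
  [0.5,5.4,15.4,0,0,0,30],
])

```text
time_s: 5.22
eef_pos: [0.4173, -0.2246, 0.3583]
orientation: [2.709, -1.587, -0.002]
ft_force: [0.6, 0.4, -0.6]
width: 0.0457
grasp_force: 0.0
```

```bash
python3 - <<'E'
from h import *
st()
plan([(.366,-.253,.22,-89)])
E
```

```text
t 5.22 p [ 0.4173 -0.2246  0.3583] q [-0.654  0.175  1.391 -0.003  1.576  1.977] w 0.0457 gf 0.0 F [ 0.6  0.4 -0.6]
[[ 0.489 -0.872 -0.002]
 [-0.872 -0.489 -0.002]
 [ 0.     0.003 -1.   ]]
start [  0.4173  -0.2246   0.3583 -60.7237]
-> [  0.366  -0.253   0.22  -89.   ] shift cm [-0.03  5.82 13.85] rz 28.3 len 15.0
```

Request:
servo_tool([
  [0.5,0,2,4,0,0,7],
  [0.5,0,4,8,0,0,14],
  [0.5,0,5.8,12,0,0,21],
  [0.5,0,5.8,13.8,0,0,28],
  [0.5,0,5.8,13.8,0,0,28],
])

```text
time_s: 5.63
eef_pos: [0.3658, -0.2456, 0.2166]
orientation: [2.254, -2.188, -0.017]
ft_force: [-0.3, 0.9, -0.1]
width: 0.0459
grasp_force: 0.0
```

```bash
python3 - <<'E'
from h import *
st(); snap('wrist','w4.png',s=1.4)
c=load('w4.png')
for p in((.3666,-.2808,.0045),(.3657,-.2181,.0045),(.4373,-.3695,.0045),(.4386,-.4302,.0045),(.5257,-.369,.0045)): print(proj(c,p)*1.4)
E
```

```text
t 5.63 p [ 0.3658 -0.2456  0.2166] q [-0.766  0.203  1.748 -0.     1.201  2.346] w 0.0459 gf 0.0 F [-0.3  0.9 -0.1]
[[ 0.03  -1.    -0.008]
 [-1.    -0.03   0.007]
 [-0.007  0.008 -1.   ]]
[393.67499195 214.201813  ]
[392.59054628 286.40734835]
[307.1327977   97.55237063]
[303.67954084  10.28141602]
[194.06479307  94.40844599]
```

View pics/w4.png

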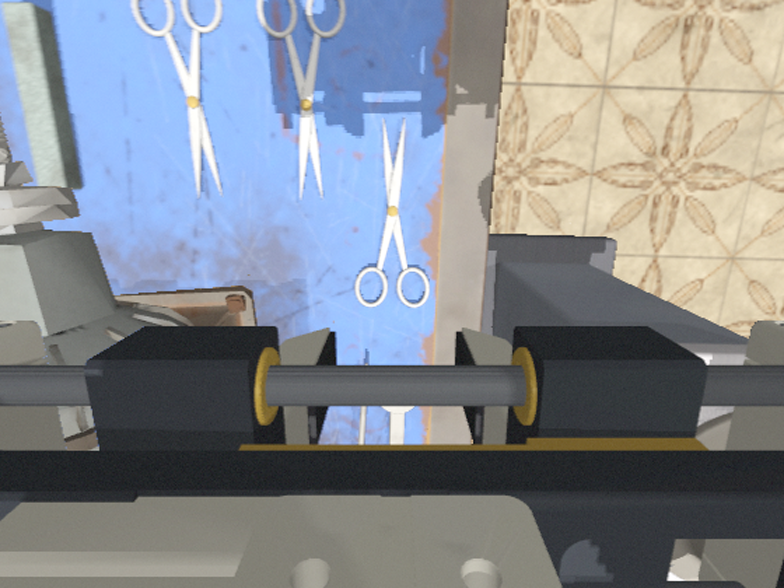

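The wrist view shows S3 (pivot (392,212), rings (370,287)/(413,287)), S2 (pivot (306,104)), S1 (pivot (193,102)), agreeing with the top estimates.

```bash
python3 - <<'E'
from h import *
c=load('w4.png')
for n,piv,rm,tip in(('S3',(392,211.5),(392,287),(394,120)),('S2',(306,104),(301,16),(311,197)),('S1',(193.5,102),(177,14),(210,195))):
    a,b,t=[ray(c,p[0]/1.4,p[1]/1.4,.0045) for p in(piv,rm,tip)]; d=b-t; L=np.linalg.norm(d);y=d/L
    m=a+.004*y; g=m+.028*y; print(n,'L',L.round(4),'mid',m[:2].round(4),'grip',g[:2].round(4),'yaw',np.degrees(np.arctan2(y[1],y[0])).round(1))
E
```

```text
S3 L 0.1375 mid [ 0.368 -0.279] grip [ 0.3675 -0.251 ] yaw 91.0
S2 L 0.1335 mid [ 0.4384 -0.3687] grip [ 0.4395 -0.3967] yaw -87.9
S1 L 0.1334 mid [ 0.5271 -0.3674] grip [ 0.5301 -0.3953] yaw -83.8
```

```bash
python3 - <<'E'
from h import *
plan([(.3672,-.2515,.05,-89),(.3672,-.2515,.003,-89)])
E
```

```text
start [  0.3677  -0.2466   0.2196 -87.8916]
-> [ 3.672e-01 -2.515e-01  5.000e-02 -8.900e+01] shift cm [5.500e-01 1.000e-02 1.696e+01] rz 1.1 len 17.0
-> [ 3.672e-01 -2.515e-01  3.000e-03 -8.900e+01] shift cm [0.  0.  4.7] rz 0 len 4.7
```

Request:
servo_tool([
  [0.5,0.5,0,4,0,0,1],
  [0.5,0.5,0,8,0,0,1],
  [0.5,0.5,0,12,0,0,1],
  [0.5,0.5,0,15.5,0,0,1],
  [0.5,0.5,0,17,0,0,1],
])

```text
time_s: 6.1
eef_pos: [0.3699, -0.252, 0.0494]
orientation: [-2.247, 2.195, 0.003]
ft_force: [-0.0, 0.3, 0.0]
width: 0.0461
grasp_force: 0.0
```

Request:
servo_tool([
  [0.5,0,0,0,0,0,0],
  [0.5,0,0,0,0,0,0],
])

```text
time_s: 6.27
eef_pos: [0.3711, -0.2532, 0.0524]
orientation: [-2.245, 2.197, -0.003]
ft_force: [0.8, -0.2, 0.1]
width: 0.0459
grasp_force: 0.0
```

```bash
python3 - <<'E'
from h import *
st()
plan([(.3672,-.2515,.003,-89)])
E
```

```text
t 6.27 p [ 0.3711 -0.2532  0.0524] q [-0.77   0.444  1.948  0.     0.748  2.35 ] w 0.0459 gf 0.0 F [ 0.8 -0.2  0.1]
[[ 0.022 -1.     0.001]
 [-1.    -0.022 -0.001]
 [ 0.001 -0.001 -1.   ]]
start [ 3.71100e-01 -2.53200e-01  5.24000e-02 -8.87593e+01]
-> [ 3.672e-01 -2.515e-01  3.000e-03 -8.900e+01] shift cm [-0.19  0.39  4.94] rz 0.2 len 5.0
```

Request:
servo_tool([
  [0.5,-0.2,0.4,2,0,0,0],
  [0.5,-0.2,0.4,4,0,0,0],
  [0.5,-0.2,0.4,4.9,0,0,0],
  [0.5,-0.2,0.4,4.9,0,0,0],
  [0.3,-0.2,0.4,4.9,0,0,0],
], force=25)

```text
time_s: 6.68
eef_pos: [0.3668, -0.2514, 0.0035]
orientation: [2.243, -2.2, 0.004]
ft_force: [-0.8, 0.6, -0.4]
width: 0.0424
grasp_force: 0.0
```

Request:
servo_tool([
  [0,0,0,0,0,0,0],
  [0,0,0,0,0,0,0],
  [0,0,0,0,0,0,0],
  [0,0,0,0,0,0,0],
  [0,0,0,0,0,0,0],
])

```text
time_s: 7.1
eef_pos: [0.3676, -0.2516, 0.0036]
orientation: [-2.241, 2.201, -0.008]
ft_force: [0.9, -0.5, 2.1]
width: 0.0106
grasp_force: 4.2
```

```bash
python3 - <<'E'
from h import *
st()
E
```

```text
t 7.1 p [ 0.3676 -0.2516  0.0036] q [-7.730e-01  5.330e-01  1.996e+00  1.000e-03  6.080e-01  2.350e+00] w 0.0106 gf 4.248130728622925 F [ 0.9 -0.5  2.1]
[[ 0.018 -1.     0.004]
 [-1.    -0.018 -0.003]
 [ 0.003 -0.004 -1.   ]]
```

Request:
servo_tool([
  [0,0,0,0,0,0,0],
  [0,0,0,0,0,0,0],
])

```text
time_s: 7.27
eef_pos: [0.3665, -0.2511, 0.0027]
orientation: [-2.242, 2.201, -0.003]
ft_force: [2.9, 1.6, 4.6]
width: 0.0042
grasp_force: 25.0
```

```bash
python3 - <<'E'
from h import *
st(); snap('wrist','w5.png',s=1.3); snap('top','t5.png')
E
```

```text
t 7.27 p [ 0.3665 -0.2511  0.0027] q [-0.774  0.534  1.998  0.     0.608  2.349] w 0.0042 gf 24.97675814840477 F [2.9 1.6 4.6]
[[ 0.019 -1.     0.001]
 [-1.    -0.019 -0.001]
 [ 0.001 -0.001 -1.   ]]
```

View pics/w5.png

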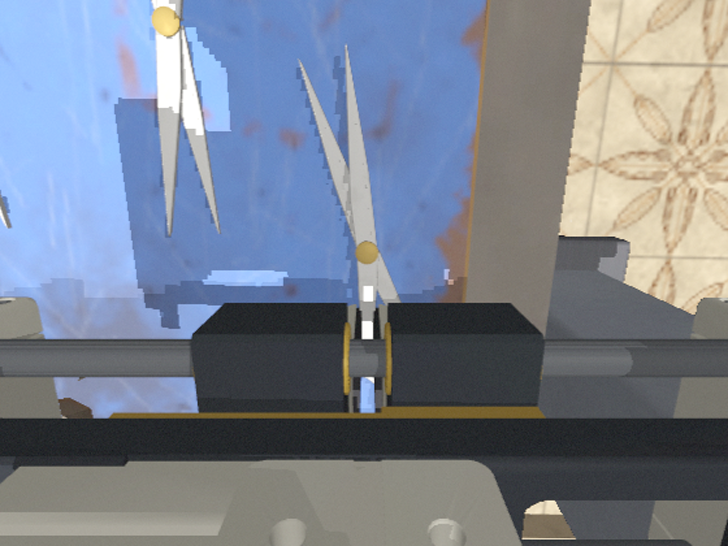

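The wrist picture shows the fingers closed to 4 mm on one shank, with the pivot at (367,252) and the tips swung left to (300,60)–(347,45). I'll lift a little and test the hold numerically.

Request:
servo_tool([
  [0,0,0,-1,0,0,0],
  [0,0,0,-2,0,0,0],
  [0,0,0,-4,0,0,0],
  [0,0,0,-4,0,0,0],
  [0,0,0,-4,0,0,0],
])

```text
time_s: 7.78
eef_pos: [0.3658, -0.2507, 0.0423]
orientation: [2.242, -2.201, 0.001]
ft_force: [-0.2, -0.6, 0.2]
width: 0.0046
grasp_force: 24.9
```

```bash
python3 - <<'E'
from h import *
o=st(); snap('wrist','w6.png'); snap('scene','s6.png')
for f in('w5','w6'):
    im=cv2.imread(f'pics/raw_{f}.png'); hsv=cv2.cvtColor(im,cv2.COLOR_BGR2HSV)
    m=cv2.inRange(hsv,(15,90,110),(30,255,255)); n,l,s,ce=cv2.connectedComponentsWithStats(m)
    print(f,[(s[i,4],ce[i].round(1)) for i in range(1,n) if s[i,4]>40], [ray(load(f+'.png'),*ce[i],.0045+(0.04 if f=='w6' else 0)).round(3) for i in range(1,n) if s[i,4]>40])
a=cv2.imread('pics/raw_w6.png')[0:320,100:460]; b=cv2.imread('pics/raw_s6.png')[280:400,200:360]
b=cv2.resize(b,None,fx=2.66,fy=2.66,interpolation=cv2.INTER_CUBIC)[:320,:425]
cv2.imwrite('pics/m6.png',np.hstack([a,b]))
E
```

```text
t 7.78 p [ 0.3658 -0.2507  0.0423] q [-0.774  0.456  1.971 -0.     0.714  2.35 ] w 0.0046 gf 24.927745097711522 F [-0.2 -0.6  0.2]
[[ 0.018 -1.     0.001]
 [-1.    -0.018 -0.001]
 [ 0.001 -0.001 -1.   ]]
w5 [(np.int32(522), array([365.8, 115.1])), (np.int32(369), array([127.2,  16. ])), (np.int32(225), array([281.7, 194. ])), (np.int32(251), array([266.3, 275.6])), (np.int32(222), array([298.2, 276.1])), (np.int32(1604), array([290.4, 317.5]))] [array([ 0.327, -0.324,  0.005]), array([ 0.439, -0.365,  0.005]), array([ 0.367, -0.284,  0.005]), array([ 0.375, -0.238,  0.005]), array([ 0.357, -0.238,  0.005]), array([ 0.361, -0.212,  0.005])]
w6 [(np.int32(383), array([348.6, 114.2])), (np.int32(178), array([ 5.2, 37.5])), (np.int32(211), array([160.2,  40. ])), (np.int32(225), array([282.4, 193.8])), (np.int32(256), array([266.3, 275.4])), (np.int32(218), array([298.3, 276.3])), (np.int32(1606), array([289.9, 317.5]))] [array([ 0.335, -0.324,  0.044]), array([ 0.494, -0.355,  0.044]), array([ 0.424, -0.355,  0.044]), array([ 0.366, -0.284,  0.044]), array([ 0.374, -0.238,  0.044]), array([ 0.357, -0.238,  0.044]), array([ 0.361, -0.212,  0.044])]Traceback (most recent call last):
  File "<stdin>", line 9, in <module>
    return _nx.concatenate(arrs, 1, dtype=dtype, casting=casting)
           ~~~~~~~~~~~~~~~^^^^^^^^^^^^^^^^^^^^^^^^^^^^^^^^^^^^^^^
ValueError: all the input array dimensions except for the concatenation axis must match exactly, but along dimension 0, the array at index 0 has size 320 and the array at index 1 has size 319
```

```bash
python3 - <<'E'
from h import *
c=load('w5.png'); p=ray(c,281.7,194,.0045)
for q in((300,60),(347,45),(323.5,52)):
    t=ray(c,q[0]/1.3,q[1]/1.3,.0045); d=p-t; print(t.round(4),np.linalg.norm(d).round(4),np.degrees(np.arctan2(d[1],d[0])).round(1))
plan([(.40,-.22,.25,-80),(.45,-.13,.36,-50),(.47,.04,.36,-22),(.53,.18,.34,5),(.56,.28,.16,8)])
E
```

```text
[ 0.3922 -0.3536  0.0045] 0.0735 109.7
[ 0.3756 -0.3587  0.0045] 0.0747 96.3
[ 0.3839 -0.3563  0.0045] 0.0737 102.9
start [ 3.65200e-01 -2.50100e-01  4.14000e-02 -8.89535e+01]
-> [  0.4   -0.22   0.25 -80.  ] shift cm [ -2.97  -3.51 -20.87] rz -9.0 len 21.4
-> [  0.45  -0.13   0.36 -50.  ] shift cm [ -8.    -6.49 -11.  ] rz -30 len 15.1
-> [  0.47   0.04   0.36 -22.  ] shift cm [-11.74 -12.46   0.  ] rz -28 len 17.1
-> [0.53 0.18 0.34 5.  ] shift cm [  0.32 -15.23   2.  ] rz -27 len 15.4
-> [0.56 0.28 0.16 8.  ] shift cm [ 3.86 -9.7  18.  ] rz -3 len 20.8
```

```bash
cat >> h.py <<'E'
def tray(f='tt.png'):
    snap('top',f); g=cv2.imread('pics/raw_'+f)[190:194,180:240].astype(float).max(2).mean(0)
    u=np.arange(180,240); dk=u[(g<165)&(u>189)]; 
    e=np.interp
    # subpixel edges by crossing of 165
    x=[i+ (165-g[i-180])/(g[i-179]-g[i-180]) for i in range(188,238) if (g[i-180]-165)*(g[i-179]-165)<0]
    c=load(f); print('tray far-row edges y:',[round(ray(c,k,192,.066)[1],4) for k in x])
E
python3 - <<'E'
from h import *
tray(); g=cv2.imread('pics/raw_tt.png')[190:194,180:240].astype(int).max(2).mean(0).astype(int); print(g)
E
```

```text
tray far-row edges y: [np.float64(0.2298), np.float64(0.2268), np.float64(0.2194)]
[111 126 138 147 136 104 111 140 127  97 100 107 104  96  95 104 110 109
 101  93 101 109 110 105  94  93 103 110 109 101  90 100 108 109 107  97
  92 101 108 104  94  87 126 172 161 144 172 185 174 179 197 204 204 201
 192 183 179 179 180 181]
```

Request:
servo_tool([
  [0,-0.5,-0.7,-4,0,0,-2],
  [0,-1.1,-1.4,-8,0,0,-4],
  [0,-1.8,-2.1,-12,0,0,-6],
  [0,-2.4,-2.8,-16,0,0,-8],
  [0,-3,-3.5,-20,0,0,-9],
])

```text
time_s: 8.35
eef_pos: [0.3999, -0.2191, 0.2431]
orientation: [2.409, -2.016, -0.003]
ft_force: [0.6, -1.5, -0.5]
width: 0.0049
grasp_force: 24.9
```

Request:
servo_tool([
  [0,-1.6,-1.3,-4,0,0,-6],
  [0,-3.2,-2.6,-7.5,0,0,-12],
  [0,-4.8,-3.9,-11,0,0,-18],
  [0,-6.4,-5.2,-11,0,0,-24],
  [0,-8,-6.5,-11,0,0,-30],
])

```text
time_s: 8.77
eef_pos: [0.4514, -0.1292, 0.3535]
orientation: [2.851, -1.319, 0.005]
ft_force: [0.1, -0.8, -1.2]
width: 0.005
grasp_force: 24.9
```

Request:
servo_tool([
  [0,-2.3,-2.5,0,0,0,-5.6],
  [0,-4.6,-5,0,0,0,-11.2],
  [0,-7,-7.5,0,0,0,-16.8],
  [0,-9.3,-10,0,0,0,-22.4],
  [0,-11.7,-12.5,0,0,0,-28],
])

```text
time_s: 9.18
eef_pos: [0.4705, 0.0417, 0.3508]
orientation: [3.085, -0.591, -0.004]
ft_force: [0.8, 1.1, -0.2]
width: 0.0044
grasp_force: 24.9
```

```bash
python3 - <<'E'
from h import *
st(); tray()
plan([(.53,.18,.34,-16),(.56,.292,.17,-11),(.56,.292,.066,-11)])
E
```

```text
t 9.18 p [0.4705 0.0417 0.3508] q [-0.074  0.175  1.412 -0.     1.557  1.875] w 0.0044 gf 24.92622049749116 F [ 0.8  1.1 -0.2]
[[ 0.929 -0.37  -0.002]
 [-0.37  -0.929 -0.   ]
 [-0.002  0.001 -1.   ]]
tray far-row edges y: [np.float64(0.2053)]
start [  0.4706   0.0472   0.3509 -21.1039]
-> [  0.53   0.18   0.34 -16.  ] shift cm [  0.77 -14.52   1.13] rz -5.1 len 14.6
-> [  0.56    0.292   0.17  -11.   ] shift cm [ -0.2  -11.59  17.  ] rz -5 len 20.6
-> [  0.56    0.292   0.066 -11.   ] shift cm [ 0.   0.  10.4] rz 0 len 10.4
```

```bash
cat >> h.py <<'E'
def trayshift(ref='raw_t5.png',cur=None):
    "column shift of the tray (far part) against the reference picture; + = towards -y"
    if cur is None: snap('top','ts.png'); cur='raw_ts.png'
    A=cv2.imread('pics/'+ref,0);B=cv2.imread('pics/'+cur,0)
    for r0,r1 in((187,197),(197,207),(215,225)):
        t=A[r0:r1,186:228]; m=cv2.matchTemplate(cv2.resize(B[r0:r1,166:262],None,fx=8,fy=1,interpolation=cv2.INTER_CUBIC),cv2.resize(t,None,fx=8,fy=1,interpolation=cv2.INTER_CUBIC),cv2.TM_CCOEFF_NORMED)[0]
        k=m.argmax(); print('rows',r0,'shift mm',round((k/8-20)*3.52,1),'ncc',round(m[k],3),'ncc at 0',round(m[160],3))
E
python3 - <<'E'
from h import *
trayshift(cur='raw_tt.png'); trayshift(cur='raw_top1.png')
E
```

```text
rows 187 shift mm 0.4 ncc 0.933 ncc at 0 0.929
rows 197 shift mm 0.4 ncc 0.942 ncc at 0 0.935
rows 215 shift mm 0.9 ncc 0.911 ncc at 0 0.903
rows 187 shift mm 7.9 ncc 0.807 ncc at 0 0.519
rows 197 shift mm 9.7 ncc 0.749 ncc at 0 0.191
rows 215 shift mm 13.6 ncc 0.675 ncc at 0 0.056
```

Tray not moved. Carrying on to place S3.

Request:
servo_tool([
  [0,0.2,-3.6,0.3,0,0,-1],
  [0,0.4,-7.2,0.6,0,0,-2],
  [0,0.6,-11,0.9,0,0,-4],
  [0,0.8,-14.5,1.1,0,0,-5],
  [0,0.8,-14.5,1.1,0,0,-5],
])

```text
time_s: 9.65
eef_pos: [0.5334, 0.1764, 0.3378]
orientation: [-3.108, 0.455, 0.007]
ft_force: [-1.1, -0.4, -2.4]
width: 0.0052
grasp_force: 24.9
```

Request:
servo_tool([
  [0,0,-3,3,0,0,-1],
  [0,-0.1,-6,6,0,0,-2],
  [0,-0.1,-9,9,0,0,-4],
  [0,-0.2,-11.6,12,0,0,-5],
  [0,-0.2,-11.6,15,0,0,-5],
])

```text
time_s: 10.07
eef_pos: [0.5641, 0.287, 0.1875]
orientation: [-3.124, 0.321, 0.003]
ft_force: [-0.2, -0.7, -2.1]
width: 0.0046
grasp_force: 24.9
```

Request:
servo_tool([
  [0,0,0,1,0,0,0],
  [0,0,0,2,0,0,0],
  [0,0,0,2,0,0,0],
])

```text
time_s: 10.32
eef_pos: [0.5637, 0.2821, 0.1694]
orientation: [3.123, -0.329, -0.005]
ft_force: [0.3, -0.0, -1.0]
width: 0.0046
grasp_force: 24.9
```

```bash
python3 - <<'E'
from h import *
st(); plan([(.56,.292,.066,-11)])
snap('wrist','w7.png',s=1.3)
E
```

```text
t 10.32 p [0.5637 0.2821 0.1694] q [ 0.343  0.583  1.292 -0.     1.27   2.123] w 0.0046 gf 24.92758202582081 F [ 0.3 -0.  -1. ]
[[ 0.978 -0.208 -0.003]
 [-0.208 -0.978 -0.002]
 [-0.003  0.002 -1.   ]]
start [  0.5637   0.2821   0.1694 -12.0149]
-> [  0.56    0.292   0.066 -11.   ] shift cm [-0.54 -0.92 10.34] rz -1.0 len 10.4
```

View pics/w7.png

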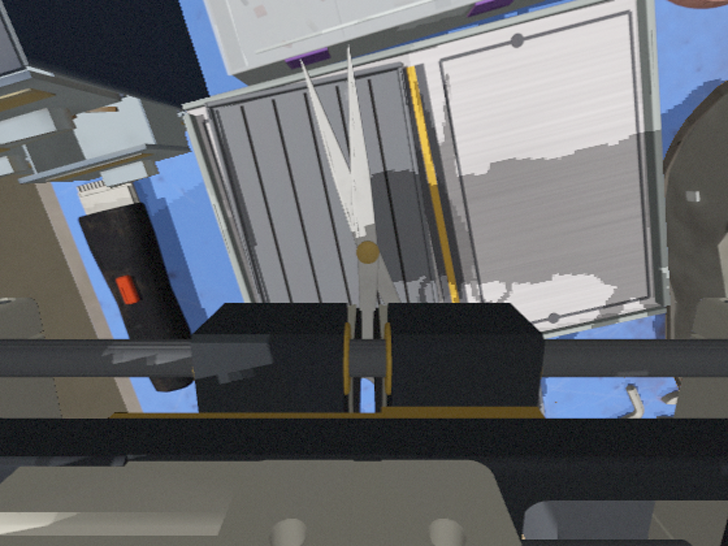

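The held scissors are aligned with the tray's grooves; the tray's far corners are at (210,107) and (405,67).

```bash
python3 - <<'E'
from h import *
c=load('w7.png')
for n,p,z in(('TL',(211,107),.066),('TR',(404,66),.066),('o2TL',(441,63),.055),('o2TR',(630,12),.055),('dotT',(517,40),.055),('dotB',(553,318),.055)): print(n,ray(c,p[0]/1.3,p[1]/1.3,z)[:2].round(4))
o=bot.get_obs(); print(o['eef_pos'])
E
```

```text
TL [0.6812 0.3529]
TR [0.6793 0.2343]
o2TL [0.6783 0.2103]
o2TR [0.6824 0.0949]
dotT [0.6814 0.163 ]
dotB [0.4959 0.1586]
[0.56445948 0.28225918 0.17130406]
```

Request:
servo_tool([
  [0,-0.3,0,3,0,0,0],
  [0,-0.5,0,6,0,0,0],
  [0,-0.7,-0.1,8.5,0,0,0],
  [0,-0.7,-0.2,9.5,0,0,0],
  [0,-0.7,-0.2,9.5,0,0,0],
])

```text
time_s: 10.78
eef_pos: [0.5576, 0.286, 0.0756]
orientation: [3.124, -0.328, -0.002]
ft_force: [-0.5, -0.9, -1.1]
width: 0.0047
grasp_force: 24.9
```

```bash
python3 - <<'E'
from h import *
st(); plan([(.557,.283,.065,-11)])
E
```

```text
t 10.78 p [0.5576 0.286  0.0756] q [ 0.352  0.669  1.412 -0.     1.062  2.132] w 0.0047 gf 24.92790856946158 F [-0.5 -0.9 -1.1]
[[ 0.978 -0.208 -0.002]
 [-0.208 -0.978 -0.001]
 [-0.001  0.001 -1.   ]]
start [  0.5576   0.286    0.0756 -11.9965]
-> [  0.557   0.283   0.065 -11.   ] shift cm [0.01 0.3  1.06] rz -1.0 len 1.1
```

Request:
servo_tool([
  [0,0,0.3,0.5,0,0,0],
  [0,0,0.3,1,0,0,0],
  [0,0,0.3,1.1,0,0,0],
  [0,0,0.3,1.1,0,0,0],
  [0.12,0,0.3,1.1,0,0,0],
])

```text
time_s: 11.2
eef_pos: [0.5576, 0.2838, 0.066]
orientation: [-3.124, 0.327, -0.002]
ft_force: [-0.5, 1.0, 0.2]
width: 0.0083
grasp_force: 0.0
```

Request:
servo_tool([
  [0.12,0,0,0,0,0,0],
  [0.12,0,0,0,0,0,0],
  [0.12,0,0,-0.5,0,0,0],
  [0.12,0,0,-1.5,0,0,0],
  [0.12,0,0,-3,0,0,0],
])

```text
time_s: 11.62
eef_pos: [0.5565, 0.2835, 0.095]
orientation: [3.123, -0.327, -0.003]
ft_force: [-0.5, -0.2, 0.3]
width: 0.0111
grasp_force: 0.0
```

```bash
cat >> h.py <<'E'
def gold(f):
    im=cv2.imread(f'pics/raw_{f}.png'); hsv=cv2.cvtColor(im,cv2.COLOR_BGR2HSV)
    m=cv2.inRange(hsv,(15,90,110),(30,255,255)); n,l,s,ce=cv2.connectedComponentsWithStats(m)
    return [(int(s[i,4]),ce[i].round(1)) for i in range(1,n) if s[i,4]>60 and ce[i][1]<240]
E
python3 - <<'E'
from h import *
st(); snap('wrist','w8.png'); print(gold('w8'),[ray(load('w8.png'),*p,.064).round(4) for s,p in gold('w8')])
E
```

```text
t 11.62 p [0.5565 0.2835 0.095 ] q [ 0.349  0.644  1.4   -0.     1.099  2.128] w 0.0111 gf 0.0 F [-0.5 -0.2  0.3]
[[ 0.978 -0.207 -0.002]
 [-0.207 -0.978 -0.001]
 [-0.002  0.001 -1.   ]]
[(2078, array([348.6, 111.6])), (139, array([281.9, 180.6]))] [array([0.622 , 0.2295, 0.064 ]), array([0.5901, 0.276 , 0.064 ])]
```

S3 is released in the tray (pivot at about (0.590, 0.276)). Back for S2.

```bash
python3 - <<'E'
from h import *
plan([(.545,.25,.25,-11),(.50,.13,.36,-15),(.47,-.04,.36,-35),(.45,-.21,.35,-60),(.4395,-.36,.24,-88)])
E
```

```text
start [  0.5586   0.2843   0.0992 -11.9418]
-> [  0.545   0.25    0.25  -11.   ] shift cm [ -0.56   3.6  -15.09] rz -0.9 len 15.5
-> [  0.5    0.13   0.36 -15.  ] shift cm [ -2.13  12.64 -11.  ] rz 4 len 16.9
-> [  0.47  -0.04   0.36 -35.  ] shift cm [ 1.5 17.2  0. ] rz 20 len 17.3
-> [  0.45  -0.21   0.35 -60.  ] shift cm [ 8.11 15.07  1.  ] rz 25 len 17.1
-> [  0.4395  -0.36     0.24   -88.    ] shift cm [12.47  8.41 11.  ] rz 28 len 18.6
```

Request:
servo_tool([
  [0.12,0,0,-4,0,0,0],
  [0.12,-0.1,1,-8,0,0,0],
  [0.12,-0.3,2.2,-12,0,0,0],
  [0.12,-0.6,3.6,-15,0,0,0],
  [0.12,-0.6,3.6,-15,0,0,0],
], force=10)

```text
time_s: 12.08
eef_pos: [0.5461, 0.249, 0.2537]
orientation: [-3.12, 0.328, -0.02]
ft_force: [1.0, 0.0, 0.5]
width: 0.0112
grasp_force: 0.0
```

Request:
servo_tool([
  [0.12,-0.5,3,-3.5,0,0,1],
  [0.12,-1,6,-7,0,0,2],
  [0.12,-1.6,9.5,-10,0,0,3],
  [0.12,-2.1,12.6,-11,0,0,4],
  [0.12,-2.1,12.6,-11,0,0,4],
])

```text
time_s: 12.5
eef_pos: [0.4968, 0.1271, 0.3599]
orientation: [3.11, -0.442, 0.012]
ft_force: [1.3, 1.4, 0.3]
width: 0.0109
grasp_force: 0.0
```

Request:
servo_tool([
  [0.4,1.5,17.2,0,0,0,20],
  [0.4,1.5,17.2,0,0,0,20],
  [0.4,1.5,17.2,0,0,0,20],
  [0.4,1.5,17.2,0,0,0,20],
  [0.4,1.5,17.2,0,0,0,20],
])

```text
time_s: 12.92
eef_pos: [0.4633, -0.0435, 0.3549]
orientation: [2.983, -0.977, 0.0]
ft_force: [0.5, 0.2, -0.4]
width: 0.0355
grasp_force: 0.0
```

Request:
servo_tool([
  [0.4,8.1,15.1,1,0,0,25],
  [0.4,8.1,15.1,1,0,0,25],
  [0.4,8.1,15.1,1,0,0,25],
  [0.4,8.1,15.1,1,0,0,25],
  [0.4,8.1,15.1,1,0,0,25],
])

```text
time_s: 13.33
eef_pos: [0.4403, -0.2136, 0.3439]
orientation: [2.699, -1.603, -0.001]
ft_force: [-0.4, 0.4, 0.2]
width: 0.0367
grasp_force: 0.0
```

Request:
servo_tool([
  [0.4,12.5,8.4,11,0,0,28],
  [0.4,12.5,8.4,11,0,0,28],
  [0.4,12.5,8.4,11,0,0,28],
  [0.4,12.5,8.4,11,0,0,28],
  [0.4,12.5,8.4,11,0,0,28],
])

```text
time_s: 13.75
eef_pos: [0.4275, -0.3603, 0.2314]
orientation: [2.235, -2.207, -0.006]
ft_force: [-0.0, 0.2, -0.7]
width: 0.0367
grasp_force: 0.0
```

```bash
python3 - <<'E'
from h import *
st(); snap('wrist','w9.png'); print(gold('w9'),[ray(load('w9.png'),*p,.0085).round(4) for s,p in gold('w9')])
snap('top','t9.png'); trayshift(cur='raw_t9.png')
plan([(.4393,-.3965,.06,-88),(.4393,-.3965,.0025,-88)])
E
```

```text
t 13.75 p [ 0.4275 -0.3603  0.2314] q [-8.370e-01  4.040e-01  1.417e+00 -1.000e-03  1.325e+00  2.292e+00] w 0.0367 gf 0.0 F [-0.   0.2 -0.7]
[[ 0.012 -1.    -0.003]
 [-1.    -0.012  0.003]
 [-0.003  0.003 -1.   ]]
[(471, array([357.6,  84.5]))] [array([ 0.3419, -0.4746,  0.0085])]
rows 187 shift mm 0.0 ncc 0.949 ncc at 0 0.949
rows 197 shift mm -59.4 ncc 0.681 ncc at 0 0.586
rows 215 shift mm 0.9 ncc 0.768 ncc at 0 0.752
start [  0.4277  -0.3593   0.232  -88.9414]
-> [ 4.393e-01 -3.965e-01  6.000e-02 -8.800e+01] shift cm [ 3.81 -1.15 17.18] rz -0.9 len 17.6
-> [ 4.393e-01 -3.965e-01  2.500e-03 -8.800e+01] shift cm [0.   0.   5.75] rz 0 len 5.8
```

Request:
servo_tool([
  [0.4,1.2,-0.4,4,0,0,0],
  [0.4,2.4,-0.8,8,0,0,-1],
  [0.4,3.6,-1.1,12,0,0,-1],
  [0.4,3.8,-1.1,15,0,0,-1],
  [0.4,3.8,-1.1,17,0,0,-1],
])

```text
time_s: 14.27
eef_pos: [0.4407, -0.3946, 0.0628]
orientation: [-2.264, 2.177, 0.004]
ft_force: [0.1, 0.1, 0.1]
width: 0.0368
grasp_force: 0.0
```

Request:
servo_tool([
  [0.4,0,0,0,0,0,0],
  [0.4,0,0,0,0,0,0],
])

```text
time_s: 14.43
eef_pos: [0.4412, -0.3952, 0.0657]
orientation: [-2.264, 2.178, 0.001]
ft_force: [-1.0, -0.1, -0.4]
width: 0.037
grasp_force: 0.0
```

```bash
python3 - <<'E'
from h import *
st()
plan([(.4393,-.3965,.002,-88)])
E
```

```text
t 14.43 p [ 0.4412 -0.3952  0.0657] q [-0.86   0.627  1.53   0.     0.985  2.243] w 0.037 gf 0.0 F [-1.  -0.1 -0.4]
[[ 0.039 -0.999 -0.   ]
 [-0.999 -0.039  0.001]
 [-0.001  0.    -1.   ]]
start [ 4.41200e-01 -3.95200e-01  6.57000e-02 -8.77847e+01]
-> [ 4.393e-01 -3.965e-01  2.000e-03 -8.800e+01] shift cm [0.13 0.19 6.37] rz 0.2 len 6.4
```

Request:
servo_tool([
  [0.4,0.1,0.2,2,0,0,0],
  [0.4,0.1,0.2,4,0,0,0],
  [0.4,0.1,0.2,5.8,0,0,0],
  [0.4,0.1,0.2,6.3,0,0,0],
  [0.4,0.1,0.2,6.3,0,0,0],
])

```text
time_s: 14.85
eef_pos: [0.4391, -0.3972, 0.0032]
orientation: [2.262, -2.18, 0.002]
ft_force: [-0.7, -0.1, 0.1]
width: 0.0371
grasp_force: 0.0
```

Request:
servo_tool([
  [0.3,0,0,0,0,0,0],
  [0.25,0,0,0,0,0,0],
  [0.22,0,0,0,0,0,0],
  [0.2,0,0,0,0,0,0],
  [0.18,0,0,0,0,0,0],
], force=8)

```text
time_s: 15.27
eef_pos: [0.4383, -0.3984, 0.004]
orientation: [2.26, -2.18, 0.003]
ft_force: [-4.0, 0.0, 7.4]
width: 0.0175
grasp_force: 5.6
```

Request:
servo_tool([
  [0.15,0,0,0,0,0,0],
  [0.12,0,0,0,0,0,0],
  [0.1,0,0,0,0,0,0],
], force=8)

```text
time_s: 15.52
eef_pos: [0.4385, -0.3981, 0.0033]
orientation: [2.26, -2.181, 0.003]
ft_force: [-1.0, -0.1, 1.8]
width: 0.0101
grasp_force: 0.9
```

```bash
python3 - <<'E'
from h import *
st()
E
```

```text
t 15.52 p [ 0.4385 -0.3981  0.0033] q [-0.866  0.713  1.575 -0.     0.852  2.24 ] w 0.0101 gf 0.9255711004789191 F [-1.  -0.1  1.8]
[[ 0.036 -0.999  0.001]
 [-0.999 -0.036 -0.002]
 [ 0.002 -0.001 -1.   ]]
```

Request:
servo_tool([
  [0.4,0,0,0,0,0,0],
  [0.4,0,0,0,0,0,0],
  [0.4,0,0,0,0,0,0],
  [0.4,0,0,0,0,0,0],
  [0.4,0,0,0,0,0,0],
])

```text
time_s: 15.93
eef_pos: [0.4381, -0.3975, 0.0027]
orientation: [2.261, -2.181, -0.0]
ft_force: [-4.1, 1.2, 8.4]
width: 0.0354
grasp_force: 3.8
```

Request:
servo_tool([
  [0.4,0,0,0.15,0,0,0],
  [0.4,0,0,0.15,0,0,0],
  [0.4,0,0,0.15,0,0,0],
])

```text
time_s: 16.18
eef_pos: [0.4382, -0.3979, 0.0016]
orientation: [2.261, -2.181, 0.001]
ft_force: [-4.4, -0.3, 9.5]
width: 0.0365
grasp_force: 4.9
```

```bash
python3 - <<'E'
from h import *
for i in range(3): o=bot.get_obs(); print(o['eef_pos'],o['ft_force'])
snap('wrist','w10.png'); b=cv2.imread('pics/raw_w10.png')
s=cv2.imread('pics/raw_w10.png')[0:340]; 
snap('scene','s10.png'); q=cv2.imread('pics/raw_s10.png')[270:400,210:340]
q=cv2.resize(q,(340,340),interpolation=cv2.INTER_CUBIC); s=cv2.resize(s,(460,279)); s=cv2.copyMakeBorder(s,0,61,0,0,cv2.BORDER_CONSTANT)
cv2.imwrite('pics/m10.png',np.hstack([s,q]))
E
```

```text
[ 0.43817983 -0.3978818   0.00156618] [-4.41567052 -0.26330193  9.54957097]
[ 0.43817983 -0.3978818   0.00156618] [-4.41567052 -0.26330193  9.54957097]
[ 0.43817983 -0.3978818   0.00156618] [-4.41567052 -0.26330193  9.54957097]
```

View pics/m10.png

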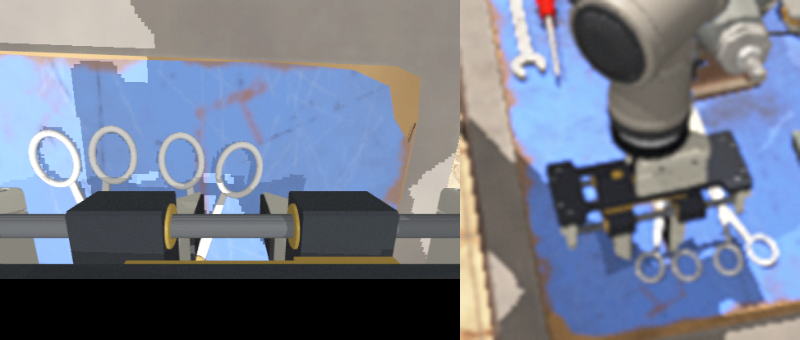

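The picture shows S2's rings at (182,160)/(238,167) with one finger over or inside its left shank. The fingertips rode over it, so I'll lift, re-measure and go in lower.

Request:
servo_tool([
  [0.4,0,0,-0.3,0,0,0],
  [0.4,0,0,-1,0,0,0],
  [0.4,0,0,-4,0,0,0],
  [0.5,-2,0,-8,0,0,0],
  [0.5,-6,0,-12,0,0,0],
])

```text
time_s: 16.7
eef_pos: [0.437, -0.3514, 0.1096]
orientation: [2.258, -2.184, 0.004]
ft_force: [0.9, -0.3, 1.2]
width: 0.044
grasp_force: 0.0
```

Request:
servo_tool([
  [0.5,-3,0,-4,0,0,0],
  [0.5,-6,0,-8,0,0,0],
  [0.5,-6,0,-8,0,0,0],
  [0.5,-6,0,-8,0,0,0],
])

```text
time_s: 17.03
eef_pos: [0.4361, -0.2887, 0.1921]
orientation: [-2.263, 2.178, -0.011]
ft_force: [1.4, -1.1, 0.7]
width: 0.0455
grasp_force: 0.0
```

```bash
python3 - <<'E'
from h import *
st(); snap('wrist','w11.png',s=1.4); print(gold('w11'),[ray(load('w11.png'),*p,.0085).round(4) for s,p in gold('w11')])
E
```

```text
t 17.03 p [ 0.4361 -0.2887  0.1921] q [-7.320e-01  3.650e-01  1.591e+00  1.000e-03  1.179e+00  2.371e+00] w 0.0455 gf 0.0 F [ 1.4 -1.1  0.7]
[[ 0.038 -0.999  0.006]
 [-0.999 -0.038 -0.004]
 [ 0.004 -0.006 -1.   ]]
[(540, array([390.5,  15. ]))] [array([ 0.3379, -0.4664,  0.0085])]
```

View pics/w11.png

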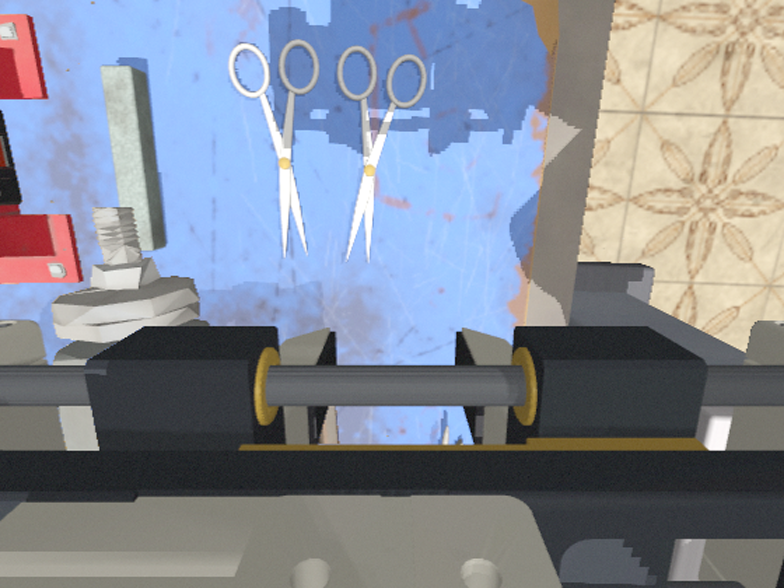

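The wrist view shows S2 turned: pivot (370,170), ring centres (357,72)/(406,81), tips (349,262)/(369,262). S1: pivot (285,163), rings (249,70)/(299,67), tips (287,258)/(306,256).

```bash
python3 - <<'E'
from h import *
c=load('w11.png')
for n,piv,rm,tip in(('S2',(370,170),(381.5,76.5),(359,262)),('S1',(285,163),(274,68.5),(296.5,257))):
    a=ray(c,piv[0]/1.4,piv[1]/1.4,.0085); b,t=[ray(c,p[0]/1.4,p[1]/1.4,.0045) for p in(rm,tip)]; d=b-t; L=np.linalg.norm(d);y=d/L
    m=a+.004*y; g=m+.028*y; yw=np.degrees(np.arctan2(y[1],y[0])); print(n,'L',L.round(4),'mid',m[:2].round(4),'grip',g[:2].round(4),'yaw',yw.round(1))
    plan([(*g[:2],.06,yw),(*g[:2],.001,yw)])
E
```

```text
S2 L 0.139 mid [ 0.4587 -0.3648] grip [ 0.456  -0.3927] yaw -95.7
start [  0.4354  -0.2894   0.1898 -87.8422]
-> [ 4.560e-01 -3.927e-01  6.000e-02 -9.572e+01] shift cm [10.36 -1.63 13.02] rz 7.9 len 16.7
-> [ 4.560e-01 -3.927e-01  1.000e-03 -9.572e+01] shift cm [0.  0.  5.9] rz -0.0 len 5.9
S1 L 0.1393 mid [ 0.524  -0.3674] grip [ 0.5268 -0.3953] yaw -84.2
start [  0.4354  -0.2894   0.1898 -87.8422]
-> [ 5.26800e-01 -3.95300e-01  6.00000e-02 -8.41784e+01] shift cm [10.89 -8.7  13.04] rz -3.7 len 19.1
-> [ 5.26800e-01 -3.95300e-01  1.00000e-03 -8.41784e+01] shift cm [0.  0.  5.9] rz -0.0 len 5.9
```

Request:
servo_tool([
  [0.45,3,-0.5,2,0,0,3],
  [0.45,6,-1,4.5,0,0,6],
  [0.45,9,-1.4,8,0,0,8],
  [0.45,10.4,-1.6,11,0,0,8],
  [0.45,10.4,-1.6,13,0,0,8],
])

```text
time_s: 17.5
eef_pos: [0.4524, -0.3958, 0.0522]
orientation: [2.099, -2.337, -0.007]
ft_force: [-1.4, -0.5, 0.3]
width: 0.0411
grasp_force: 0.0
```

Request:
servo_tool([
  [0.45,0,0,0,0,0,0],
  [0.45,0,0,0,0,0,0],
  [0.45,0,0,0,0,0,0],
])

```text
time_s: 17.75
eef_pos: [0.4543, -0.3935, 0.0583]
orientation: [-2.103, 2.334, -0.001]
ft_force: [-0.5, -0.2, 0.7]
width: 0.0414
grasp_force: 0.0
```

```bash
python3 - <<'E'
from h import *
st(); snap('wrist','w12.png'); plan([(.456,-.3927,.0,-95.7)])
E
```

```text
t 17.75 p [ 0.4543 -0.3935  0.0583] q [-0.841  0.65   1.51   0.     0.981  2.404] w 0.0414 gf 0.0 F [-0.5 -0.2  0.7]
[[-0.104 -0.995  0.   ]
 [-0.995  0.104 -0.   ]
 [ 0.    -0.    -1.   ]]
start [ 4.54700e-01 -3.93700e-01  5.92000e-02 -9.59299e+01]
-> [  0.456   -0.3927   0.     -95.7   ] shift cm [-0.12 -0.11  5.92] rz -0.2 len 5.9
```

Request:
servo_tool([
  [0.45,-0.1,-0.1,2,0,0,0],
  [0.45,-0.1,-0.1,4,0,0,0],
  [0.45,-0.1,-0.1,5.4,0,0,0],
  [0.45,-0.1,-0.1,5.8,0,0,0],
  [0.45,-0.1,-0.1,5.8,0,0,0],
])

```text
time_s: 18.22
eef_pos: [0.4557, -0.3923, 0.0012]
orientation: [2.104, -2.333, 0.002]
ft_force: [-0.3, -0.7, -0.2]
width: 0.0413
grasp_force: 0.0
```

```bash
python3 - <<'E'
from h import *
st(); snap('wrist','w13.png'); c=load('w13.png'); o=bot.get_obs(); M=R.from_rotvec(o['orientation']).as_matrix()
print(proj(c,o['eef_pos']+M@[.05,0,0]))
im=cv2.imread('pics/raw_w13.png'); h=cv2.cvtColor(im,cv2.COLOR_BGR2HSV); m=(h[:,:,1]<70)&(h[:,:,2]>130)
for r in range(150,240,10):
    x=np.where(m[r,60:420])[0]+60; g=np.split(x,np.where(np.diff(x)>2)[0]+1); print(r,[(int(k[0]),int(k[-1])) for k in g if len(k)>2])
E
```

```text
t 18.22 p [ 0.4557 -0.3923  0.0012] q [-0.838  0.728  1.547 -0.     0.865  2.407] w 0.0413 gf 0.0 F [-0.3 -0.7 -0.2]
[[-0.103 -0.995  0.001]
 [-0.995  0.103 -0.001]
 [ 0.001 -0.001 -1.   ]]
[281.81910263 160.47379371]
150 [(260, 264), (332, 339)]
160 [(73, 82), (151, 165), (229, 256), (307, 332)]
170 [(73, 81), (138, 150), (168, 180), (220, 229), (257, 266), (296, 306), (331, 341)]
180 [(70, 104), (134, 143), (178, 187), (217, 225), (262, 271), (291, 299), (336, 344)]
190 [(63, 74), (78, 85), (104, 115), (132, 141), (182, 190), (216, 224), (263, 274), (289, 296), (337, 345)]
200 [(62, 72), (112, 121), (134, 142), (184, 191), (218, 225), (265, 276), (289, 296), (335, 343)]
210 [(63, 73), (116, 125), (137, 147), (182, 190), (222, 231), (261, 278), (291, 299), (330, 339)]
220 [(67, 78), (117, 125), (144, 157), (174, 185), (230, 281), (298, 331)]
230 [(75, 88), (113, 123), (153, 169), (257, 265), (272, 280), (296, 305)]
```

Request:
servo_tool([
  [0.35,0,0,0.1,0,0,0],
  [0.3,0,0,0.1,0,0,0],
  [0.25,0,0,0.1,0,0,0],
  [0.23,0,0,0.1,0,0,0],
  [0.21,0,0,0.1,0,0,0],
], force=6)

```text
time_s: 18.68
eef_pos: [0.4557, -0.393, 0.0004]
orientation: [2.103, -2.333, 0.004]
ft_force: [-0.8, 0.3, 6.3]
width: 0.0222
grasp_force: 6.9
```

```bash
python3 - <<'E'
from h import *
st(); snap('wrist','w14.png')
im=cv2.imread('pics/raw_w14.png'); h=cv2.cvtColor(im,cv2.COLOR_BGR2HSV); m=(h[:,:,1]<70)&(h[:,:,2]>130)
for r in range(180,240,10):
    x=np.where(m[r,60:420])[0]+60; g=np.split(x,np.where(np.diff(x)>2)[0]+1); print(r,[(int(k[0]),int(k[-1])) for k in g if len(k)>2])
E
```

```text
t 18.68 p [ 4.557e-01 -3.930e-01  4.000e-04] q [-0.839  0.73   1.547 -0.     0.862  2.407] w 0.0222 gf 6.908158943824674 F [-0.8  0.3  6.3]
[[-0.103 -0.995  0.001]
 [-0.995  0.103 -0.002]
 [ 0.002 -0.002 -1.   ]]
180 [(72, 100), (134, 143), (177, 186), (219, 227), (263, 273), (294, 303), (338, 346)]
190 [(64, 75), (80, 84), (101, 113), (132, 141), (182, 190), (218, 226), (263, 275), (291, 299), (339, 347)]
200 [(62, 71), (111, 120), (133, 141), (184, 191), (219, 227), (266, 276), (291, 298), (338, 346)]
210 [(63, 72), (115, 124), (136, 145), (182, 190), (223, 231), (265, 277), (293, 300), (334, 342)]
220 [(66, 76), (117, 125), (142, 154), (177, 186), (230, 245), (253, 281), (298, 309), (322, 335)]
230 [(73, 85), (114, 124), (153, 176), (258, 267), (272, 280), (299, 307)]
```

Now both shanks are held (22 mm). Firm up a little and lift.

Request:
servo_tool([
  [0.15,0,0,0,0,0,0],
  [0.15,0,0,0,0,0,0],
  [0.15,0,0,-1,0,0,0],
  [0.15,0,0,-2,0,0,0],
  [0.15,0,0,-4,0,0,0],
], force=12)

```text
time_s: 19.15
eef_pos: [0.4546, -0.3915, 0.0385]
orientation: [-2.103, 2.334, 0.004]
ft_force: [-0.0, -1.1, -1.1]
width: 0.0212
grasp_force: 11.8
```

```bash
python3 - <<'E'
from h import *
st()
plan([(.42,-.33,.2,-90),(.44,-.20,.34,-75),(.47,-.04,.36,-45),(.52,.11,.36,-15),(.613,.28,.20,1)])
E
```

```text
t 19.15 p [ 0.4546 -0.3915  0.0385] q [-0.839  0.676  1.525  0.     0.944  2.407] w 0.0212 gf 11.806377314715064 F [-0.  -1.1 -1.1]
[[-0.104 -0.995 -0.002]
 [-0.995  0.104  0.002]
 [-0.002  0.002 -1.   ]]
start [ 4.54600e-01 -3.91500e-01  3.85000e-02 -9.59503e+01]
-> [  0.42  -0.33   0.2  -90.  ] shift cm [ -5.79   4.11 -16.13] rz -6.0 len 17.6
-> [  0.44  -0.2    0.34 -75.  ] shift cm [-13.  -2. -14.] rz -15 len 19.2
-> [ 4.7e-01 -4.0e-02  3.6e-01 -4.5e+01] shift cm [-14.68  -7.04  -2.  ] rz -30 len 16.4
-> [  0.52   0.11   0.36 -15.  ] shift cm [ -7.07 -14.14   0.  ] rz -30 len 15.8
-> [0.613 0.28  0.2   1.   ] shift cm [  4.58 -18.83  16.  ] rz -16 len 25.1
```

```bash
python3 - <<'E'
from h import *
plan([(.43,-.395,.2,-92),(.43,-.35,.36,-85),(.45,-.18,.36,-65),(.48,-.02,.36,-35),(.53,.13,.36,-8)])
E
```

```text
start [ 4.54600e-01 -3.91500e-01  3.85000e-02 -9.59503e+01]
-> [  0.43   -0.395   0.2   -92.   ] shift cm [  0.57   2.44 -16.14] rz -4.0 len 16.3
-> [  0.43  -0.35   0.36 -85.  ] shift cm [ -4.5    0.16 -16.  ] rz -7 len 16.6
-> [  0.45  -0.18   0.36 -65.  ] shift cm [-16.76  -3.47   0.  ] rz -20 len 17.1
-> [ 4.8e-01 -2.0e-02  3.6e-01 -3.5e+01] shift cm [-13.23  -9.48   0.  ] rz -30 len 16.3
-> [ 0.53  0.13  0.36 -8.  ] shift cm [ -4.51 -15.16   0.  ] rz -27 len 15.8
```

Request:
servo_tool([
  [0.15,0.2,0.6,-4,0,0,-1],
  [0.15,0.4,1.2,-8,0,0,-2],
  [0.15,0.5,1.8,-12,0,0,-3],
  [0.15,0.6,2.4,-16,0,0,-4],
  [0.15,0.6,2.4,-16,0,0,-4],
])

```text
time_s: 19.57
eef_pos: [0.4325, -0.3989, 0.2091]
orientation: [2.183, -2.257, 0.026]
ft_force: [1.1, -0.8, 0.8]
width: 0.0215
grasp_force: 11.8
```

Request:
servo_tool([
  [0.15,-0.5,0.2,-4,0,0,-1],
  [0.15,-1.5,0.2,-8,0,0,-3],
  [0.15,-3,0.2,-12,0,0,-5],
  [0.15,-4.5,0.2,-16,0,0,-7],
  [0.15,-4.5,0.2,-16,0,0,-7],
])

```text
time_s: 19.98
eef_pos: [0.4318, -0.3499, 0.3686]
orientation: [2.32, -2.117, 0.024]
ft_force: [-0.2, 0.1, 0.5]
width: 0.0213
grasp_force: 11.8
```

Request:
servo_tool([
  [0.15,-3.5,-0.7,0,0,0,-4],
  [0.15,-7,-1.4,0,0,0,-8],
  [0.15,-10.5,-2.1,0,0,0,-12],
  [0.15,-14,-2.8,0,0,0,-16],
  [0.15,-16.8,-3.5,0,0,0,-20],
])

```text
time_s: 20.4
eef_pos: [0.4499, -0.1779, 0.3597]
orientation: [-2.653, 1.682, -0.002]
ft_force: [0.9, 0.4, -0.2]
width: 0.0211
grasp_force: 11.8
```

Request:
servo_tool([
  [0.15,-2.7,-1.9,0,0,0,-6],
  [0.15,-5.4,-3.8,0,0,0,-12],
  [0.15,-8.1,-5.7,0,0,0,-18],
  [0.15,-10.7,-7.6,0,0,0,-24],
  [0.15,-13.2,-9.5,0,0,0,-30],
])

```text
time_s: 20.82
eef_pos: [0.4803, -0.0187, 0.3596]
orientation: [-2.999, 0.936, -0.002]
ft_force: [1.6, -0.2, -0.5]
width: 0.0216
grasp_force: 11.8
```

Request:
servo_tool([
  [0.15,-0.9,-3,0,0,0,-5.4],
  [0.15,-1.8,-6,0,0,0,-11],
  [0.15,-2.7,-9,0,0,0,-16],
  [0.15,-3.6,-12,0,0,0,-22],
  [0.15,-4.5,-15.2,0,0,0,-27],
])

```text
time_s: 21.23
eef_pos: [0.5307, 0.1314, 0.3596]
orientation: [-3.135, 0.21, -0.002]
ft_force: [1.4, -0.1, -0.7]
width: 0.0218
grasp_force: 11.8
```

```bash
python3 - <<'E'
from h import *
st(); snap('wrist','w15.png'); print(gold('w15'))
snap('top','t15.png'); trayshift(cur='raw_t15.png')
plan([(.60,.25,.28,1),(.613,.31,.14,1),(.613,.31,.07,1)])
E
```

```text
t 21.23 p [0.5307 0.1314 0.3596] q [ 0.103  0.32   1.196 -0.     1.624  1.807] w 0.0218 gf 11.801252303484944 F [ 1.4 -0.1 -0.7]
[[ 0.991 -0.133  0.001]
 [-0.133 -0.991 -0.   ]
 [ 0.001 -0.    -1.   ]]
[(1375, array([420.6,  25.2])), (781, array([204.2, 132.6]))]
rows 187 shift mm -44.4 ncc 0.469 ncc at 0 0.422
rows 197 shift mm -3.1 ncc 0.207 ncc at 0 0.166
rows 215 shift mm -38.7 ncc 0.454 ncc at 0 0.401
start [ 0.5311  0.1339  0.3587 -7.5282]
-> [0.6  0.25 0.28 1.  ] shift cm [  5.31 -12.4    7.89] rz -8.5 len 15.6
-> [0.613 0.31  0.14  1.   ] shift cm [ 1.4  -5.98 14.  ] rz 0 len 15.3
-> [0.613 0.31  0.07  1.   ] shift cm [0. 0. 7.] rz 0 len 7.0
```

```bash
cat >> h.py <<'E'
def prof(f,xs=(.655,.66,.665),z=.062,raw=True):
    "tray right edge: min-row profile of a wrist picture along y; prints the sequence every 4 mm"
    im=cv2.imread(f'pics/raw_{f}.png').max(2).astype(np.float32); c=load(f+'.png'); ys=np.arange(.40,.09,-.004)
    P=[]
    for x in xs: P.append([cv2.getRectSubPix(im,(3,3),tuple(map(float,proj(c,(x,y,z))))).mean() if (0<proj(c,(x,y,z))[0]<559 and 0<proj(c,(x,y,z))[1]<419) else -1 for y in ys])
    print(f,' '.join(f'{int(a*1000)}:{int(v)}' for a,v in zip(ys,np.mean(P,0))))
E
python3 - <<'E'
from h import *
prof('w7'); prof('w15'); print([ray(load('w15.png'),*p,.055).round(3) for s,p in gold('w15')],[ray(load('w7.png'),*p,.055).round(3) for s,p in gold('w7')])
E
```

```text
w7 400:98 396:136 392:136 388:135 384:138 380:143 376:160 372:190 368:102 364:120 360:152 356:90 352:87 348:148 344:148 339:147 335:79 331:147 327:146 323:147 319:146 315:79 311:146 307:146 303:145 299:145 295:81 291:186 287:201 283:144 279:144 275:84 271:184 267:209 263:141 259:143 255:83 251:143 247:143 243:143 239:133 235:96 231:194 227:154 223:118 219:222 215:222 211:111 207:217 203:221 199:220 195:220 191:220 187:219 183:219 179:219 175:220 171:219 167:220 163:220 159:220 155:221 151:221 147:221 143:221 139:221 135:221 131:222 127:222 123:222 119:222 115:222 111:222 107:222 103:221 99:157 95:188 91:109
w15 400:139 396:151 392:156 388:153 384:158 380:147 376:159 372:164 368:131 364:125 360:139 356:150 352:166 348:169 344:168 339:168 335:168 331:177 327:170 323:168 319:168 315:168 311:177 307:169 303:167 299:162 295:156 291:163 287:155 283:155 279:157 275:154 271:159 267:151 263:145 259:148 255:152 251:160 247:148 243:132 239:167 235:175 231:184 227:204 223:198 219:204 215:214 211:214 207:218 203:222 199:223 195:227 191:234 187:239 183:239 179:239 175:239 171:239 167:240 163:240 159:240 155:240 151:240 147:241 143:241 139:241 135:241 131:241 127:241 123:241 119:241 115:241 111:241 107:233 103:225 99:211 95:191 91:183
[array([ 0.703, -0.079,  0.055]), array([0.604, 0.235, 0.055])] [array([0.611, 0.228, 0.055]), array([0.572, 0.279, 0.055])]
```

Request:
servo_tool([
  [0.15,1.3,-3,2,0,0,-2],
  [0.15,2.6,-6,4,0,0,-4],
  [0.15,3.9,-9,6,0,0,-6],
  [0.15,5.3,-12.4,7.9,0,0,-8.5],
  [0.15,5.3,-12.4,7.9,0,0,-8.5],
])

```text
time_s: 21.75
eef_pos: [0.6003, 0.2493, 0.2727]
orientation: [3.141, 0.023, -0.014]
ft_force: [-1.3, -0.9, -2.5]
width: 0.0216
grasp_force: 11.8
```

Request:
servo_tool([
  [0.15,0,0,0,0,0,0],
  [0.15,0,0,0,0,0,0],
  [0.15,0,0,0,0,0,0],
  [0.15,0,0,0,0,0,0],
])

```text
time_s: 22.08
eef_pos: [0.6005, 0.2442, 0.282]
orientation: [-3.141, -0.012, -0.005]
ft_force: [-0.5, -0.7, -1.1]
width: 0.0213
grasp_force: 11.8
```

```bash
python3 - <<'E'
from h import *
st(); snap('wrist','w16.png'); prof('w16'); print([ray(load('w16.png'),*p,.055).round(3) for s,p in gold('w16')])
st()
E
```

```text
t 22.08 p [0.6005 0.2442 0.282 ] q [ 0.268  0.549  1.043 -0.     1.546  1.831] w 0.0213 gf 11.805901775078382 F [-0.5 -0.7 -1.1]
[[ 1.     0.008  0.003]
 [ 0.008 -1.     0.001]
 [ 0.003 -0.001 -1.   ]]
w16 400:165 396:195 392:179 388:146 384:145 380:145 376:166 372:224 368:143 364:145 360:175 356:129 352:117 348:170 344:161 339:159 335:108 331:160 327:160 323:159 319:158 315:109 311:158 307:158 303:158 299:157 295:109 291:157 287:157 283:159 279:160 275:106 271:156 267:160 263:156 259:147 255:108 251:154 247:154 243:158 239:154 235:115 231:160 227:223 223:130 219:219 215:235 211:190 207:233 203:234 199:234 195:233 191:234 187:233 183:233 179:232 175:233 171:233 167:233 163:233 159:232 155:223 151:215 147:219 143:226 139:234 135:234 131:234 127:234 123:234 119:226 115:218 111:216 107:226 103:234 99:209 95:198 91:135
[array([ 0.701, -0.067,  0.055]), array([0.644, 0.229, 0.055]), array([0.541, 0.227, 0.055])]
t 22.13 p [0.6004 0.2443 0.2818] q [ 0.268  0.549  1.043 -0.     1.546  1.831] w 0.0215 gf 11.805925471853698 F [-0.1  0.7 -1.6]
[[ 1.     0.008  0.003]
 [ 0.008 -1.     0.001]
 [ 0.003 -0.001 -1.   ]]
```

Tray unchanged (centre groove at y 0.295 at its far end). Placing S2, rings far, on the left half.

```bash
python3 - <<'E'
from h import *
plan([(.613,.313,.12,1.3)])
E
```

```text
start [0.6004 0.2443 0.2818 0.4652]
-> [0.613 0.313 0.12  1.3  ] shift cm [ 1.27 -6.85 16.19] rz -0.8 len 17.6
```

Request:
servo_tool([
  [0.15,0.3,-2,3.5,0,0,-1],
  [0.15,0.6,-4,7,0,0,-1],
  [0.15,1,-6,10.5,0,0,-1],
  [0.15,1.3,-6.8,13.5,0,0,-1],
  [0.15,1.3,-6.8,16.2,0,0,-1],
])

```text
time_s: 22.55
eef_pos: [0.6124, 0.3147, 0.1165]
orientation: [-3.141, -0.044, -0.001]
ft_force: [0.3, 0.6, -0.4]
width: 0.021
grasp_force: 11.8
```

Request:
servo_tool([
  [0.15,0,0,0,0,0,0],
  [0.15,0,0,0,0,0,0],
  [0.15,0,0,0,0,0,0],
])

```text
time_s: 22.8
eef_pos: [0.614, 0.3132, 0.1207]
orientation: [-3.14, -0.041, -0.006]
ft_force: [0.3, 0.1, 0.1]
width: 0.0216
grasp_force: 11.8
```

```bash
python3 - <<'E'
from h import *
st();plan([(.613,.313,.067,1.3)])
E
```

```text
t 22.8 p [0.614  0.3132 0.1207] q [ 0.361  0.729  1.156 -0.     1.252  1.905] w 0.0216 gf 11.804854114889167 F [0.3 0.1 0.1]
[[ 1.     0.026  0.004]
 [ 0.026 -1.     0.001]
 [ 0.004 -0.001 -1.   ]]
start [0.614  0.3132 0.1207 1.4983]
-> [0.613 0.313 0.067 1.3  ] shift cm [-0.12  0.02  5.37] rz 0.2 len 5.4
```

Request:
servo_tool([
  [0.15,-0.1,0,2,0,0,0],
  [0.15,-0.1,0,4,0,0,0],
  [0.15,-0.1,0,5.4,0,0,0],
  [0.15,-0.1,0,5.4,0,0,0],
  [0.15,-0.1,0,5.4,0,0,0],
])

```text
time_s: 23.22
eef_pos: [0.6128, 0.3133, 0.0661]
orientation: [-3.14, -0.041, -0.004]
ft_force: [-0.9, -0.4, -0.2]
width: 0.0217
grasp_force: 11.8
```

Request:
servo_tool([
  [0.33,0,0,0,0,0,0],
  [0.33,0,0,0,0,0,0],
  [0.33,0,0,0,0,0,0],
  [0.33,0,0,-1,0,0,0],
  [0.33,0,0,-4,0,0,0],
])

```text
time_s: 23.63
eef_pos: [0.6093, 0.3124, 0.1005]
orientation: [3.138, 0.042, -0.012]
ft_force: [0.8, -0.5, 0.1]
width: 0.0303
grasp_force: 0.0
```

Request:
servo_tool([
  [0.33,-1,1,-4,0,0,0],
  [0.33,-2,3,-8,0,0,0],
  [0.33,-3,5,-12,0,0,0],
  [0.33,-4,6,-15,0,0,0],
  [0.33,-4,6,-15,0,0,0],
])

```text
time_s: 24.05
eef_pos: [0.575, 0.2511, 0.2645]
orientation: [-3.138, -0.04, -0.023]
ft_force: [1.9, 0.5, 1.5]
width: 0.0303
grasp_force: 0.0
```

```bash
python3 - <<'E'
from h import *
st(); snap('wrist','w17.png'); c=load('w17.png'); print([(s,ray(c,*p,.066).round(4)) for s,p in gold('w17')]); prof('w17')
plan([(.52,.12,.36,-8),(.48,-.05,.36,-35),(.46,-.21,.36,-62),(.49,-.32,.26,-84)])
E
```

```text
t 24.05 p [0.575  0.2511 0.2645] q [ 2.900e-01  5.050e-01  1.164e+00 -1.000e-03  1.458e+00  1.835e+00] w 0.0303 gf 0.0 F [1.9 0.5 1.5]
[[ 1.     0.026  0.015]
 [ 0.026 -1.     0.004]
 [ 0.015 -0.003 -1.   ]]
[(213, array([ 0.6934, -0.042 ,  0.066 ])), (782, array([0.5968, 0.2288, 0.066 ]))]
w17 400:124 396:154 392:145 388:136 384:138 380:139 376:155 372:213 368:133 364:140 360:176 356:107 352:91 348:152 344:167 339:140 335:110 331:157 327:159 323:162 319:140 315:100 311:150 307:164 303:147 299:134 295:118 291:155 287:159 283:154 279:152 275:101 271:148 267:153 263:145 259:135 255:102 251:148 247:160 243:162 239:147 235:98 231:186 227:201 223:126 219:220 215:227 211:173 207:225 203:225 199:225 195:225 191:224 187:224 183:224 179:224 175:224 171:224 167:224 163:224 159:224 155:224 151:225 147:225 143:225 139:225 135:225 131:225 127:225 123:225 119:225 115:225 111:225 107:225 103:225 99:183 95:189 91:134
start [0.5747 0.2519 0.2609 1.4821]
-> [ 0.52  0.12  0.36 -8.  ] shift cm [ -5.7   13.01 -10.01] rz 9.5 len 17.4
-> [  0.48  -0.05   0.36 -35.  ] shift cm [-1.6  17.39  0.  ] rz 27 len 17.5
-> [  0.46  -0.21   0.36 -62.  ] shift cm [ 7.54 14.25  0.  ] rz 27 len 16.1
-> [  0.49  -0.32   0.26 -84.  ] shift cm [11.12  2.52 10.  ] rz 22 len 15.2
```

Request:
servo_tool([
  [0.45,-1.4,3.2,-3,0,0,2],
  [0.45,-2.8,6.4,-6,0,0,4],
  [0.45,-4.2,9.6,-9,0,0,7],
  [0.45,-5.7,13,-10,0,0,9.5],
  [0.45,-5.7,13,-10,0,0,9.5],
])

```text
time_s: 24.52
eef_pos: [0.5192, 0.1175, 0.3576]
orientation: [3.132, -0.225, 0.009]
ft_force: [1.1, -0.3, 1.2]
width: 0.0412
grasp_force: 0.0
```

Request:
servo_tool([
  [0.45,-1.6,17.4,0,0,0,27],
  [0.45,-1.6,17.4,0,0,0,27],
  [0.45,-1.6,17.4,0,0,0,27],
  [0.45,-1.6,17.4,0,0,0,27],
  [0.45,-1.6,17.4,0,0,0,27],
])

```text
time_s: 24.93
eef_pos: [0.4788, -0.0537, 0.3534]
orientation: [2.99, -0.956, -0.001]
ft_force: [0.8, 0.4, -0.2]
width: 0.0413
grasp_force: 0.0
```

Request:
servo_tool([
  [0.45,7.5,14.2,0,0,0,27],
  [0.45,7.5,14.2,0,0,0,27],
  [0.45,7.5,14.2,0,0,0,27],
  [0.45,7.5,14.2,0,0,0,27],
  [0.45,7.5,14.2,0,0,0,27],
])

```text
time_s: 25.35
eef_pos: [0.4595, -0.2135, 0.3525]
orientation: [2.685, -1.628, -0.002]
ft_force: [-1.1, 0.6, -1.0]
width: 0.0415
grasp_force: 0.0
```

```bash
python3 - <<'E'
from h import *
st(); plan([(.50,-.36,.34,-84),(.527,-.397,.19,-84.2)])
E
```

```text
t 25.35 p [ 0.4595 -0.2135  0.3525] q [-5.850e-01  2.420e-01  1.321e+00 -2.000e-03  1.579e+00  2.076e+00] w 0.0415 gf 0.0 F [-1.1  0.6 -1. ]
[[ 0.462 -0.887 -0.002]
 [-0.887 -0.462 -0.001]
 [ 0.     0.002 -1.   ]]
start [  0.4595  -0.2135   0.3525 -62.452 ]
-> [  0.5   -0.36   0.34 -84.  ] shift cm [14.86  3.18  1.26] rz 21.5 len 15.2
-> [  0.527  -0.397   0.19  -84.2  ] shift cm [ 3.96 -2.3  15.  ] rz 0.2 len 15.7
```

Request:
servo_tool([
  [0.45,3.5,0.8,0.3,0,0,5],
  [0.45,7,1.6,0.6,0,0,10],
  [0.45,10.5,2.4,0.9,0,0,15],
  [0.45,14.9,3.2,1.3,0,0,21.5],
  [0.45,14.9,3.2,1.3,0,0,21.5],
])

```text
time_s: 25.77
eef_pos: [0.5029, -0.3596, 0.3364]
orientation: [2.337, -2.098, -0.007]
ft_force: [0.3, 0.1, -0.7]
width: 0.0412
grasp_force: 0.0
```

Request:
servo_tool([
  [0.45,1.5,-1,3.5,0,0,0],
  [0.45,3,-2,7,0,0,0],
  [0.45,4,-2.3,10.5,0,0,0],
  [0.45,4,-2.3,14,0,0,0],
  [0.45,4,-2.3,15,0,0,0],
])

```text
time_s: 26.18
eef_pos: [0.528, -0.3893, 0.1836]
orientation: [-2.347, 2.087, 0.018]
ft_force: [-0.8, 0.3, -0.6]
width: 0.0416
grasp_force: 0.0
```

Request:
servo_tool([
  [0.45,0,0,0,0,0,0],
  [0.45,0,0,0,0,0,0],
  [0.45,0,0,0,0,0,0],
])

```text
time_s: 26.43
eef_pos: [0.5307, -0.3925, 0.1939]
orientation: [2.346, -2.089, 0.008]
ft_force: [-0.4, -0.7, 0.0]
width: 0.0411
grasp_force: 0.0
```

```bash
python3 - <<'E'
from h import *
st(); plan([(.527,-.3965,.05,-84.2)])
snap('top','t18.png'); trayshift(cur='raw_t18.png')
E
```

```text
t 26.43 p [ 0.5307 -0.3925  0.1939] q [-0.753  0.616  1.164  0.     1.357  2.273] w 0.0411 gf 0.0 F [-0.4 -0.7  0. ]
[[ 0.115 -0.993  0.004]
 [-0.993 -0.115 -0.003]
 [ 0.004 -0.003 -1.   ]]
start [  0.5307  -0.3925   0.1939 -83.3745]
-> [ 5.270e-01 -3.965e-01  5.000e-02 -8.420e+01] shift cm [ 0.3   0.45 14.39] rz 0.8 len 14.4
rows 187 shift mm 0.4 ncc 0.876 ncc at 0 0.875
rows 197 shift mm -58.5 ncc 0.642 ncc at 0 0.568
rows 215 shift mm 1.3 ncc 0.64 ncc at 0 0.623
```

Request:
servo_tool([
  [0.45,0.3,0.2,3.5,0,0,1],
  [0.45,0.3,0.4,7,0,0,1],
  [0.45,0.3,0.4,10.5,0,0,1],
  [0.45,0.3,0.4,14,0,0,1],
  [0.45,0.3,0.4,15.5,0,0,1],
])

```text
time_s: 26.9
eef_pos: [0.5248, -0.3948, 0.0334]
orientation: [-2.327, 2.111, 0.005]
ft_force: [-0.8, 0.5, -0.5]
width: 0.0412
grasp_force: 0.0
```

Request:
servo_tool([
  [0.45,0,0,0,0,0,0],
  [0.45,0,0,0,0,0,0],
  [0.45,0,0,0,0,0,0],
])

```text
time_s: 27.15
eef_pos: [0.5272, -0.3971, 0.0389]
orientation: [2.327, -2.111, 0.008]
ft_force: [-0.0, -0.1, 0.5]
width: 0.041
grasp_force: 0.0
```

```bash
cat >> h.py <<'E'
def runs(f,rows,lo=60,hi=480):
    im=cv2.imread(f'pics/raw_{f}.png'); h=cv2.cvtColor(im,cv2.COLOR_BGR2HSV); m=(h[:,:,1]<70)&(h[:,:,2]>130)
    for r in rows:
        x=np.where(m[r,lo:hi])[0]+lo; g=np.split(x,np.where(np.diff(x)>2)[0]+1); print(r,[(int(k[0]),int(k[-1])) for k in g if len(k)>2])
E
python3 - <<'E'
from h import *
st(); plan([(.527,-.3965,.0,-84.2)]); snap('wrist','w18.png'); runs('w18',range(150,240,10))
c=load('w18.png'); o=bot.get_obs(); M=R.from_rotvec(o['orientation']).as_matrix()
print('axis px',[proj(c,np.append((o['eef_pos']+M@[d,0,0])[:2],.0045)).round(0) for d in(.03,.045,.06)])
E
```

```text
t 27.15 p [ 0.5272 -0.3971  0.0389] q [-0.761  0.763  1.337 -0.     1.036  2.283] w 0.041 gf 0.0 F [-0.  -0.1  0.5]
[[ 0.097 -0.995  0.004]
 [-0.995 -0.097 -0.004]
 [ 0.004 -0.003 -1.   ]]
start [ 5.27200e-01 -3.97100e-01  3.89000e-02 -8.44366e+01]
-> [  0.527   -0.3965   0.     -84.2   ] shift cm [-0.07  0.03  3.89] rz -0.2 len 3.9
150 [(397, 402), (443, 448)]
160 [(236, 264), (297, 325), (444, 450)]
170 [(230, 237), (265, 271), (290, 297), (325, 331), (394, 396), (447, 454)]
180 [(79, 101), (228, 234), (268, 274), (287, 294), (326, 332)]
190 [(78, 116), (230, 236), (268, 274), (287, 293), (325, 331), (389, 395)]
200 [(79, 117), (234, 242), (264, 271), (290, 297), (319, 326), (385, 397)]
210 [(80, 117), (246, 267), (295, 316), (385, 394)]
220 [(81, 117), (263, 270), (292, 299), (385, 392)]
230 [(82, 118), (265, 273), (289, 297), (323, 325), (384, 391)]
axis px [array([283., 187.]), array([283., 164.]), array([283., 139.])]
```

Request:
servo_tool([
  [0.45,0,-0.1,2,0,0,0],
  [0.45,0,-0.1,3.4,0,0,0],
  [0.45,0,-0.1,3.9,0,0,0],
  [0.45,0,-0.1,3.9,0,0,0],
  [0.45,0,-0.1,3.9,0,0,0],
])

```text
time_s: 27.62
eef_pos: [0.5276, -0.3964, 0.0003]
orientation: [2.326, -2.111, 0.006]
ft_force: [-2.4, 2.8, 8.2]
width: 0.042
grasp_force: 3.9
```

Request:
servo_tool([
  [0.35,0,0,0,0,0,0],
  [0.3,0,0,0,0,0,0],
  [0.25,0,0,0,0,0,0],
  [0.23,0,0,0,0,0,0],
  [0.21,0,0,0,0,0,0],
], force=6)

```text
time_s: 28.03
eef_pos: [0.5277, -0.3971, 0.0004]
orientation: [2.326, -2.11, 0.007]
ft_force: [-2.7, 0.1, 6.8]
width: 0.023
grasp_force: 7.1
```

Request:
servo_tool([
  [0.15,0,0,0,0,0,0],
  [0.15,0,0,0,0,0,0],
  [0.15,0,0,0,0,0,0],
], force=12)

```text
time_s: 28.28
eef_pos: [0.5277, -0.3972, 0.0004]
orientation: [2.326, -2.111, 0.007]
ft_force: [-2.1, -0.1, 7.1]
width: 0.022
grasp_force: 13.0
```

```bash
python3 - <<'E'
from h import *
st()
E
```

```text
t 28.28 p [ 5.277e-01 -3.972e-01  4.000e-04] q [-7.610e-01  8.120e-01  1.358e+00 -1.000e-03  9.660e-01  2.284e+00] w 0.022 gf 12.955821651589199 F [-2.1 -0.1  7.1]
[[ 0.097 -0.995  0.003]
 [-0.995 -0.097 -0.004]
 [ 0.004 -0.003 -1.   ]]
```

```bash
python3 - <<'E'
from h import *
plan([(.44,-.41,.06,-86),(.43,-.40,.22,-86),(.43,-.35,.36,-82),(.45,-.18,.36,-65),(.48,-.02,.36,-35),(.53,.13,.36,-8),(.60,.245,.28,1)])
E
```

```text
start [ 5.27700e-01 -3.97200e-01  4.00000e-04 -8.44426e+01]
-> [ 4.4e-01 -4.1e-01  6.0e-02 -8.6e+01] shift cm [ 0.45  8.83 -5.98] rz 1.6 len 10.7
-> [  0.43  -0.4    0.22 -86.  ] shift cm [ -1.07   0.93 -16.  ] rz 0 len 16.1
-> [  0.43  -0.35   0.36 -82.  ] shift cm [ -4.99  -0.35 -14.  ] rz -4 len 14.9
-> [  0.45  -0.18   0.36 -65.  ] shift cm [-16.56  -4.35   0.  ] rz -17 len 17.1
-> [ 4.8e-01 -2.0e-02  3.6e-01 -3.5e+01] shift cm [-13.23  -9.48   0.  ] rz -30 len 16.3
-> [ 0.53  0.13  0.36 -8.  ] shift cm [ -4.51 -15.16   0.  ] rz -27 len 15.8
-> [0.6   0.245 0.28  1.   ] shift cm [  5.33 -12.36   8.  ] rz -9 len 15.7
```

Request:
servo_tool([
  [0.15,0,0,-1.5,0,0,0],
  [0.15,0.1,2.5,-3,0,0,0],
  [0.15,0.3,5,-4.5,0,0,1],
  [0.15,0.4,7.5,-6,0,0,1.5],
  [0.15,0.4,8.8,-6,0,0,1.5],
])

```text
time_s: 28.7
eef_pos: [0.4391, -0.4105, 0.0619]
orientation: [2.296, -2.142, 0.012]
ft_force: [0.7, -1.0, -0.3]
width: 0.0219
grasp_force: 11.8
```

Request:
servo_tool([
  [0.15,-0.2,0.2,-4,0,0,0],
  [0.15,-0.5,0.4,-8,0,0,0],
  [0.15,-0.8,0.6,-12,0,0,0],
  [0.15,-1.1,0.9,-16,0,0,0],
  [0.15,-1.1,0.9,-16,0,0,0],
])

```text
time_s: 29.12
eef_pos: [0.4321, -0.4005, 0.2282]
orientation: [2.297, -2.14, 0.029]
ft_force: [1.6, -0.8, 0.5]
width: 0.0218
grasp_force: 11.8
```

Request:
servo_tool([
  [0.15,-1,-0.1,-3.5,0,0,-1],
  [0.15,-2,-0.2,-7,0,0,-2],
  [0.15,-3.5,-0.3,-10.5,0,0,-3],
  [0.15,-5,-0.4,-14,0,0,-4],
  [0.15,-5,-0.4,-14,0,0,-4],
])

```text
time_s: 29.53
eef_pos: [0.4317, -0.3468, 0.3668]
orientation: [2.374, -2.056, 0.026]
ft_force: [1.3, -0.1, 0.6]
width: 0.0222
grasp_force: 11.8
```

Request:
servo_tool([
  [0.15,-3.5,-0.9,0,0,0,-3.5],
  [0.15,-7,-1.8,0,0,0,-7],
  [0.15,-10.5,-2.7,0,0,0,-10.5],
  [0.15,-14,-3.6,0,0,0,-14],
  [0.15,-16.6,-4.3,0,0,0,-17],
])

```text
time_s: 29.95
eef_pos: [0.4494, -0.1747, 0.3584]
orientation: [-2.653, 1.681, -0.005]
ft_force: [1.1, 0.1, -0.3]
width: 0.022
grasp_force: 11.8
```

```bash
python3 - <<'E'
from h import *
st(); plan([(.48,-.02,.36,-35),(.53,.13,.36,-8),(.60,.245,.28,1)])
E
```

```text
t 29.95 p [ 0.4494 -0.1747  0.3584] q [-5.300e-01  1.890e-01  1.374e+00  1.000e-03  1.575e+00  2.170e+00] w 0.022 gf 11.80611346613432 F [ 1.1  0.1 -0.3]
[[ 0.427 -0.904  0.003]
 [-0.904 -0.427 -0.001]
 [ 0.002 -0.002 -1.   ]]
start [  0.4494  -0.1747   0.3584 -64.7305]
-> [ 4.8e-01 -2.0e-02  3.6e-01 -3.5e+01] shift cm [-12.68  -9.38  -0.17] rz -29.7 len 15.8
-> [ 0.53  0.13  0.36 -8.  ] shift cm [ -4.51 -15.16   0.  ] rz -27 len 15.8
-> [0.6   0.245 0.28  1.   ] shift cm [  5.33 -12.36   8.  ] rz -9 len 15.7
```

Request:
servo_tool([
  [0.15,-2.6,-1.9,0,0,0,-6],
  [0.15,-5.2,-3.8,0,0,0,-12],
  [0.15,-7.8,-5.7,0,0,0,-18],
  [0.15,-10.4,-7.6,0,0,0,-24],
  [0.15,-12.7,-9.4,0,0,0,-30],
])

```text
time_s: 30.37
eef_pos: [0.4808, -0.0205, 0.3584]
orientation: [-2.999, 0.935, -0.005]
ft_force: [0.6, -1.4, -0.3]
width: 0.0217
grasp_force: 11.8
```

Request:
servo_tool([
  [0.15,-0.9,-3,0,0,0,-5.4],
  [0.15,-1.8,-6,0,0,0,-11],
  [0.15,-2.7,-9,0,0,0,-16],
  [0.15,-3.6,-12,0,0,0,-22],
  [0.15,-4.5,-15.2,0,0,0,-27],
])

```text
time_s: 30.78
eef_pos: [0.5312, 0.1294, 0.3584]
orientation: [-3.134, 0.21, -0.005]
ft_force: [0.6, -0.6, -0.2]
width: 0.0217
grasp_force: 11.8
```

Request:
servo_tool([
  [0.15,1.3,-3,2,0,0,-2],
  [0.15,2.6,-6,4,0,0,-4],
  [0.15,3.9,-9,6,0,0,-6],
  [0.15,5.3,-12.4,8,0,0,-9],
  [0.15,5.3,-12.4,8,0,0,-9],
])

```text
time_s: 31.2
eef_pos: [0.6008, 0.2482, 0.2705]
orientation: [-3.141, -0.039, 0.011]
ft_force: [-1.1, -0.7, -1.2]
width: 0.0221
grasp_force: 11.8
```

Request:
servo_tool([
  [0.15,0,0,0,0,0,0],
  [0.15,0,0,0,0,0,0],
  [0.15,0,0,0,0,0,0],
  [0.15,0,0,0,0,0,0],
])

```text
time_s: 31.53
eef_pos: [0.6009, 0.2425, 0.2792]
orientation: [-3.141, -0.027, -0.006]
ft_force: [-0.6, 1.1, -0.7]
width: 0.0219
grasp_force: 11.8
```

```bash
python3 - <<'E'
from h import *
st(); snap('wrist','w19.png'); prof('w19'); prof('w19',xs=(.671,.673,.675))
plan([(.613,.283,.13,1.3)])
E
```

```text
t 31.53 p [0.6009 0.2425 0.2792] q [ 0.266  0.549  1.05  -0.     1.538  1.819] w 0.0219 gf 11.807909957415177 F [-0.6  1.1 -0.7]
[[ 1.     0.017  0.004]
 [ 0.017 -1.     0.001]
 [ 0.004 -0.001 -1.   ]]
w19 400:165 396:191 392:169 388:139 384:151 380:153 376:169 372:223 368:142 364:142 360:178 356:127 352:110 348:173 344:176 339:151 335:119 331:164 327:167 323:167 319:148 315:103 311:158 307:171 303:157 299:147 295:122 291:160 287:165 283:161 279:164 275:107 271:155 267:160 263:158 259:140 255:107 251:154 247:154 243:155 239:153 235:111 231:162 227:229 223:129 219:217 215:235 211:183 207:234 203:234 199:234 195:234 191:233 187:233 183:233 179:233 175:233 171:233 167:233 163:233 159:233 155:225 151:221 147:223 143:233 139:233 135:234 131:233 127:234 123:234 119:229 115:225 111:224 107:227 103:234 99:211 95:197 91:133
w19 400:208 396:209 392:164 388:91 384:91 380:90 376:137 372:219 368:133 364:146 360:166 356:136 352:118 348:164 344:162 339:161 335:111 331:160 327:161 323:160 319:159 315:103 311:160 307:160 303:159 299:158 295:106 291:158 287:158 283:158 279:157 275:105 271:156 267:155 263:156 259:156 255:107 251:156 247:155 243:166 239:159 235:105 231:176 227:217 223:130 219:225 215:236 211:182 207:234 203:234 199:234 195:234 191:234 187:234 183:234 179:233 175:234 171:234 167:234 163:233 159:234 155:234 151:234 147:235 143:235 139:234 135:235 131:235 127:235 123:235 119:235 115:235 111:235 107:235 103:234 99:199 95:200 91:140
start [0.6009 0.2426 0.279  0.9702]
-> [0.613 0.283 0.13  1.3  ] shift cm [ 1.23 -4.01 14.9 ] rz -0.3 len 15.5
```

Request:
servo_tool([
  [0.15,0.3,-1,3.5,0,0,0],
  [0.15,0.6,-2,7,0,0,0],
  [0.15,0.9,-3,10.5,0,0,0],
  [0.15,1.2,-3.2,14,0,0,0],
  [0.15,1.2,-3.2,15.5,0,0,0],
])

```text
time_s: 32.0
eef_pos: [0.6104, 0.275, 0.1176]
orientation: [3.14, 0.028, -0.008]
ft_force: [-0.9, 0.4, -2.1]
width: 0.0217
grasp_force: 11.8
```

Request:
servo_tool([
  [0.15,0,0,0,0,0,0],
  [0.15,0,0,0,0,0,0],
  [0.15,0,0,0,0,0,0],
])

```text
time_s: 32.25
eef_pos: [0.6135, 0.2756, 0.1245]
orientation: [-3.14, -0.028, -0.006]
ft_force: [-0.4, 0.7, 0.9]
width: 0.0218
grasp_force: 11.8
```

```bash
python3 - <<'E'
from h import *
st();plan([(.613,.274,.073,1.3)])
E
```

```text
t 32.25 p [0.6135 0.2756 0.1245] q [ 0.308  0.694  1.213 -0.     1.23   1.862] w 0.0218 gf 11.807114999089663 F [-0.4  0.7  0.9]
[[ 1.     0.018  0.004]
 [ 0.018 -1.     0.001]
 [ 0.004 -0.001 -1.   ]]
start [0.6135 0.2756 0.1245 1.0105]
-> [0.613 0.274 0.073 1.3  ] shift cm [-0.07  0.16  5.15] rz -0.3 len 5.2
```

Request:
servo_tool([
  [0.15,-0.1,0.1,2,0,0,0],
  [0.15,-0.1,0.1,4,0,0,0],
  [0.15,-0.1,0.1,5,0,0,0],
  [0.15,-0.1,0.1,5,0,0,0],
  [0.15,-0.1,0.1,5,0,0,0],
])

```text
time_s: 32.67
eef_pos: [0.6118, 0.2747, 0.0731]
orientation: [-3.141, -0.028, -0.002]
ft_force: [0.3, 0.4, 0.2]
width: 0.0217
grasp_force: 11.8
```

Request:
servo_tool([
  [0.33,0,0,0,0,0,0],
  [0.33,0,0,0,0,0,0],
  [0.33,0,0,0,0,0,0],
  [0.33,0,0,-1,0,0,0],
  [0.33,0,0,-4,0,0,0],
])

```text
time_s: 33.08
eef_pos: [0.6087, 0.2738, 0.1085]
orientation: [3.139, 0.029, -0.013]
ft_force: [-0.2, 0.0, -0.1]
width: 0.0303
grasp_force: 0.0
```

Request:
servo_tool([
  [0.33,-1,0,-4,0,0,0],
  [0.33,-4,0.5,-7,0,0,0],
  [0.33,-8,1,-10,0,0,0],
  [0.33,-11,1.5,-13,0,0,0],
  [0.33,-11,1.5,-13,0,0,0],
])

```text
time_s: 33.5
eef_pos: [0.4995, 0.258, 0.2481]
orientation: [-3.139, -0.031, -0.01]
ft_force: [0.6, 1.9, 1.7]
width: 0.0301
grasp_force: 0.0
```

Request:
servo_tool([
  [0.33,-4,1.5,0,0,0,0],
  [0.33,-7,3,0,0,0,0],
  [0.33,-7,3,0,0,0,0],
  [0.33,-7,3,0,0,0,0],
  [0.33,-7,3,0,0,0,0],
])

```text
time_s: 33.92
eef_pos: [0.4331, 0.2267, 0.2427]
orientation: [-3.141, -0.029, -0.004]
ft_force: [0.5, -0.8, 0.0]
width: 0.0303
grasp_force: 0.0
```

```bash
python3 - <<'E'
from h import *
st(); snap('wrist','w20.png',s=1.4); c=load('w20.png'); print([(s,ray(c,*p,.068).round(4)) for s,p in gold('w20')])
E
```

```text
t 33.92 p [0.4331 0.2267 0.2427] q [ 0.325  0.261  1.594 -0.     1.284  1.878] w 0.0303 gf 0.0 F [ 0.5 -0.8  0. ]
[[ 1.     0.018  0.002]
 [ 0.018 -1.     0.001]
 [ 0.002 -0.001 -1.   ]]
[(710, array([0.561 , 0.2271, 0.068 ])), (70, array([0.5816, 0.313 , 0.068 ])), (68, array([0.5806, 0.2751, 0.068 ]))]
```

View pics/w20.png

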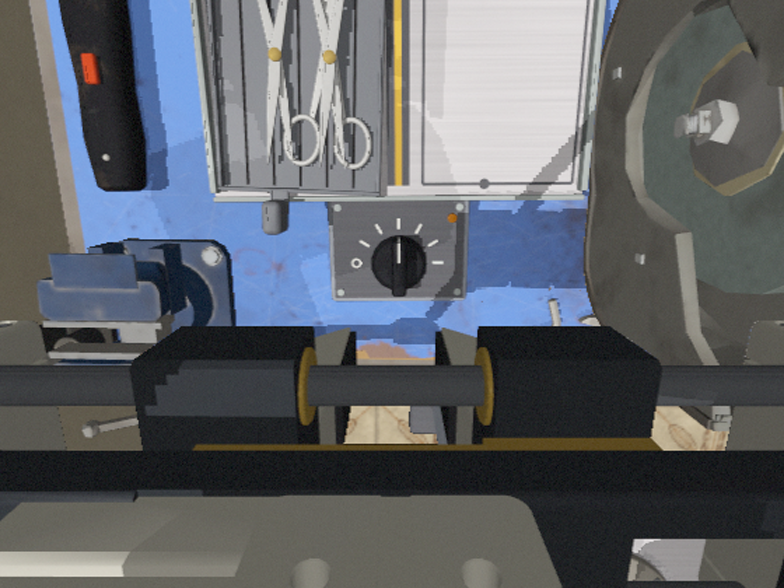

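The last view shows all scissors lengthways in the tray (rings of S3 near, the other two pivots at (275,54)/(329,57)). The knob's bar runs (399,236)–(400,296) with its pointer straight away (third click), and the fin is at (274,208).

```bash
python3 - <<'E'
from h import *
c=load('w20.png'); f=lambda u,v,z: ray(c,u/1.4,v/1.4,z)
a,b=f(399,237,.061),f(400,294,.061); print('bar',a.round(4),b.round(4),np.linalg.norm(a-b),((a+b)/2).round(4))
print('skirt',f(399,263,.037).round(4),'rest ring',f(356,263,.03).round(4),'mark6',f(438,263,.03).round(4),'mark3',f(398,224,.03).round(4))
print('fin top far/near',f(274,193,.091).round(4),f(274,208,.091).round(4),'fin L/R',f(263,205,.091).round(4),f(286,205,.091).round(4))
print('tray BL',f(212,193,.066).round(4),'BR',f(385,192,.066).round(4),'o2',f(422,184,.055).round(4),f(583,183,.055).round(4))
plan([(.426,.222,.12,0)])
E
```

```text
bar [0.4549 0.2236 0.061 ] [0.4087 0.2218 0.061 ] 0.04617148045711836 [0.4318 0.2227 0.061 ]
skirt [0.4296 0.2229 0.037 ] rest ring [0.4276 0.26   0.03  ] mark6 [0.4289 0.189  0.03  ] mark3 [0.4618 0.2243 0.03  ]
fin top far/near [0.4878 0.3116 0.091 ] [0.4775 0.3121 0.091 ] fin L/R [0.4794 0.3197 0.091 ] [0.4797 0.3036 0.091 ]
tray BL [0.486  0.3651 0.066 ] BR [0.4892 0.2349 0.066 ] o2 [0.4955 0.2066 0.055 ] [0.4986 0.0822 0.055 ]
start [0.4334 0.2268 0.2424 1.0405]
-> [0.426 0.222 0.12  0.   ] shift cm [-0.77  0.47 12.24] rz 1.0 len 12.3
```

Request:
servo_tool([
  [0.33,-0.2,0.2,4,0,0,0],
  [0.33,-0.3,0.4,8,0,0,0],
  [0.33,-0.3,0.4,12,0,0,0],
  [0.33,-0.3,0.4,12.5,0,0,0],
  [0.33,-0.3,0.4,12.5,0,0,0],
])

```text
time_s: 34.38
eef_pos: [0.4287, 0.2221, 0.115]
orientation: [3.14, 0.029, -0.008]
ft_force: [0.0, 0.5, 1.2]
width: 0.03
grasp_force: 0.0
```

Request:
servo_tool([
  [0.33,0,0,0,0,0,0],
  [0.33,0,0,0,0,0,0],
  [0.33,0,0,0,0,0,0],
])

```text
time_s: 34.63
eef_pos: [0.4307, 0.2229, 0.1189]
orientation: [-3.14, -0.029, -0.007]
ft_force: [0.2, 0.4, 0.5]
width: 0.0305
grasp_force: 0.0
```

```bash
python3 - <<'E'
from h import *
st();plan([(.430,.2232,.041,1.3)])
snap('wrist','w21.png'); c=load('w21.png'); 
for n,p in(('bar far',(.453,.2237,.061)),('axis',(.43,.2232,.061))): print(n,proj(c,p).round(1))
o=bot.get_obs(); M=R.from_rotvec(o['orientation']).as_matrix()
print('tool axis',[proj(c,np.append((o['eef_pos']+M@[d,0,0])[:2],.061)).round(0) for d in(0,.02)])
g=cv2.cvtColor(cv2.imread('pics/raw_w21.png'),cv2.COLOR_BGR2GRAY)
for r in range(200,236,5): print(r,g[r,240:325:3])
E
```

```text
t 34.63 p [0.4307 0.2229 0.1189] q [ 0.319  0.389  1.787 -0.     0.961  1.872] w 0.0305 gf 0.0 F [0.2 0.4 0.5]
[[ 1.     0.018  0.004]
 [ 0.018 -1.     0.001]
 [ 0.004 -0.001 -1.   ]]
start [0.4307 0.2229 0.1189 1.0586]
-> [0.43   0.2232 0.041  1.3   ] shift cm [-0.11 -0.02  7.79] rz -0.2 len 7.8
bar far [281.  191.4]
axis [281.1 222.4]
tool axis [array([282., 222.]), array([282., 195.])]
200 [112 117 114 113 111  84  29  36  44  34  26   8  25 105  96  30  18  35
  27  25  23  15  21  70  71  69  69  72  68]
205 [119 118 116 115 108  38  42  50  46  32  23  14  27 105 104  24  19  28
  25  27  24  19  30  43  71  71  72  74  72]
210 [172 115 113 113  67  32  49  44  43  25  21  18  23 102 114  29  20  23
  26  24  34  29  24  32  72  73  73  73  70]
215 [237 119 118 117  68  32  49  44  45  32  16  15  20  89 122  30  17  31
  31  32  31  29  19  19  74  71  71  71  75]
220 [114 114 114 114 101  44  49  48  44  23  23  16  14  28  30  33  18  32
  25  26  28  27  18  37  71  66  68  70  73]
225 [113 112 116 114 112  35  30  46  43  27  24  19  27  26  28  30  22  25
  27  32  30  32  26  71  70  70  72  71  69]
230 [114 112 113 109 115 110  34  40  43  25  30  13  27  31  29  28  18  31
  27  35  30  26  71  74  72  70  72  72  70]
235 [113 107 101 102 111 112 113 103  30  25  27  22  21  20  27  25  21  26
  28  28  52  69  68  74  68  86  98  92  68]
```

Request:
servo_tool([
  [0.33,0,0,3,0,0,0],
  [0.33,-0.1,0,6,0,0,0],
  [0.33,-0.1,0,7.8,0,0,0],
  [0.33,-0.1,0,7.8,0,0,0],
  [0.33,-0.1,0,7.8,0,0,0],
])

```text
time_s: 35.1
eef_pos: [0.4289, 0.2226, 0.0399]
orientation: [-3.141, -0.029, -0.003]
ft_force: [0.4, 1.0, -0.6]
width: 0.0304
grasp_force: 0.0
```

Request:
servo_tool([
  [0.05,0,0,0,0,0,0],
  [0.05,0,0,0,0,0,0],
  [0.05,0,0,0,0,0,0],
  [0.05,0,0,0,0,0,0],
  [0.05,0,0,0,0,0,0],
], force=20)

```text
time_s: 35.52
eef_pos: [0.4286, 0.224, 0.0394]
orientation: [-3.139, -0.028, -0.003]
ft_force: [-1.7, 8.9, 1.2]
width: 0.0117
grasp_force: 20.0
```

```bash
python3 - <<'E'
from h import *
o=st(); print(o['moment'])
E
```

```text
t 35.52 p [0.4286 0.224  0.0394] q [0.321 0.512 1.867 0.003 0.76  1.872] w 0.0117 gf 19.995678663253784 F [-1.7  8.9  1.2]
[[ 1.     0.018  0.002]
 [ 0.018 -1.     0.003]
 [ 0.002 -0.003 -1.   ]]
[1.48587986 0.22389197 0.01471347]
```

Request:
servo_tool([
  [0.05,0,-0.2,0,0,0,6],
  [0.05,0,-0.2,0,0,0,12],
  [0.05,0,-0.2,0,0,0,18],
  [0.05,0,-0.2,0,0,0,25],
  [0.05,0,-0.2,0,0,0,31],
])

```text
time_s: 35.93
eef_pos: [0.4286, 0.2243, 0.0394]
orientation: [-3.032, 0.821, -0.002]
ft_force: [-0.1, 0.5, 2.7]
width: 0.012
grasp_force: 20.0
```

Request:
servo_tool([
  [0.05,0,0,0,0,0,0],
  [0.05,0,0,0,0,0,0],
  [0.05,0,0,0,0,0,0],
])

```text
time_s: 36.18
eef_pos: [0.4286, 0.2243, 0.0394]
orientation: [-3.036, 0.806, -0.002]
ft_force: [0.2, -1.6, 5.6]
width: 0.0121
grasp_force: 20.0
```

```bash
python3 - <<'E'
from h import *
o=st(); print(o['moment']); plan([(o['eef_pos'][0],o['eef_pos'][1],o['eef_pos'][2],-29)])
E
```

```text
t 36.18 p [0.4286 0.2243 0.0394] q [ 0.324  0.513  1.865 -0.     0.762  2.414] w 0.0121 gf 19.999166429042816 F [ 0.2 -1.6  5.6]
[[ 0.868 -0.496  0.001]
 [-0.496 -0.868  0.   ]
 [ 0.001 -0.001 -1.   ]]
[-0.18301637  0.03164992  0.02596692]
start [  0.4286   0.2243   0.0394 -29.7213]
-> [  0.4286   0.2243   0.0394 -29.    ] shift cm [0. 0. 0.] rz -0.7 len 0.0
```

Request:
servo_tool([
  [0.33,0,0,0,0,0,0],
  [0.33,0,0,0,0,0,0],
  [0.33,0,0,0,0,0,0],
  [0.33,0,0,-2,0,0,0],
  [0.33,0,0,-5,0,0,0],
])

```text
time_s: 36.6
eef_pos: [0.4259, 0.2236, 0.0869]
orientation: [3.032, -0.808, -0.009]
ft_force: [-0.5, -0.2, 0.2]
width: 0.03
grasp_force: 0.0
```

Request:
servo_tool([
  [0.4,0,0,-4,0,0,-6],
  [0.4,0,0,-8,0,0,-12],
  [0.4,0,0,-10,0,0,-18],
  [0.4,0,0,-10,0,0,-25],
  [0.4,0,0,-10,0,0,-31],
])

```text
time_s: 37.02
eef_pos: [0.4285, 0.2245, 0.1902]
orientation: [-3.14, -0.042, -0.004]
ft_force: [-0.3, 0.0, -0.5]
width: 0.0368
grasp_force: 0.0
```

Request:
servo_tool([
  [0.4,0,0,0,0,0,0],
  [0.4,0,0,0,0,0,0],
  [0.4,0,0,0,0,0,0],
])

```text
time_s: 37.27
eef_pos: [0.4277, 0.2242, 0.1883]
orientation: [3.141, 0.025, -0.002]
ft_force: [0.2, 1.0, 0.2]
width: 0.0366
grasp_force: 0.0
```

```bash
cat >> h.py <<'E'
def knob(f,ax=(.4286,.2243)):
    "pointer angle: brightest ray on the bar's top"
    im=cv2.imread(f'pics/raw_{f}.png').min(2).astype(np.float32); c=load(f+'.png')
    for a in range(-20,201,10):
        th=np.radians(90+1.3-a)  # a=knob deg; 0 -> +y, 90 -> +x
        v=[cv2.getRectSubPix(im,(3,3),tuple(map(float,proj(c,(ax[0]+r*np.cos(th),ax[1]+r*np.sin(th),.061))))).mean() for r in(.008,.011,.014,.017,.02)]
        print(a,int(np.mean(v)),end=' | ')
    print()
E
python3 - <<'E'
from h import *
st(); snap('wrist','w22.png'); knob('w20'); knob('w22'); prof('w22',xs=(.50,.503),z=.062)
c=load('w20.png')
for z in(.1,.13): print(z,[ray(c,u/1.4,v/1.4,z)[:2].round(3) for u,v in((137,252),(160,282),(168,325))])
plan([(.473,.3116,.15,1.3),(.473,.3116,.064,1.3)])
E
```

```text
t 37.27 p [0.4277 0.2242 0.1883] q [ 0.324  0.303  1.695 -0.     1.145  1.879] w 0.0366 gf 0.0 F [0.2 1.  0.2]
[[ 1.     0.016 -0.001]
 [ 0.016 -1.    -0.   ]
 [-0.001  0.    -1.   ]]
-20 54 | -10 50 | 0 44 | 10 40 | 20 39 | 30 39 | 40 39 | 50 39 | 60 38 | 70 37 | 80 55 | 90 145 | 100 89 | 110 36 | 120 23 | 130 21 | 140 23 | 150 27 | 160 30 | 170 31 | 180 30 | 190 32 | 200 35 | 
-20 49 | -10 46 | 0 44 | 10 41 | 20 39 | 30 40 | 40 42 | 50 41 | 60 40 | 70 36 | 80 35 | 90 33 | 100 32 | 110 55 | 120 148 | 130 77 | 140 30 | 150 27 | 160 29 | 170 30 | 180 31 | 190 37 | 200 41 | 
w22 400:132 396:131 392:207 388:207 384:210 380:210 376:209 372:209 368:192 364:105 360:108 356:69 352:128 348:154 344:153 339:105 335:149 331:152 327:152 323:151 319:98 315:149 311:150 307:150 303:151 299:96 295:150 291:149 287:149 283:149 279:97 275:148 271:147 267:147 263:147 259:86 255:147 251:146 247:146 243:145 239:118 235:127 231:105 227:162 223:209 219:105 215:199 211:211 207:155 203:208 199:209 195:207 191:206 187:206 183:215 179:222 175:222 171:221 167:221 163:215 159:183 155:219 151:220 147:220 143:219 139:219 135:219 131:219 127:218 123:192 119:152 115:147 111:147 107:152 103:203 99:204 95:177 91:197
0.1 [array([0.446, 0.407]), array([0.425, 0.393]), array([0.392, 0.391])]
0.13 [array([0.451, 0.389]), array([0.432, 0.377]), array([0.403, 0.375])]
start [0.4278 0.2242 0.1883 0.9387]
-> [0.473  0.3116 0.15   1.3   ] shift cm [ 4.67 -8.66  3.82] rz -0.4 len 10.6
-> [0.473  0.3116 0.064  1.3   ] shift cm [0.  0.  8.6] rz -0.0 len 8.6
```

Knob reads 120° (fourth click). Now pinch the fin.

Request:
servo_tool([
  [0.4,1.5,-3,1,0,0,0],
  [0.4,3,-6,2,0,0,0],
  [0.4,4.7,-8.7,3.8,0,0,0],
  [0.4,4.7,-8.7,3.8,0,0,0],
  [0.4,4.7,-8.7,3.8,0,0,0],
])

```text
time_s: 37.73
eef_pos: [0.4728, 0.3127, 0.1484]
orientation: [3.139, 0.03, -0.006]
ft_force: [0.1, -0.5, 0.7]
width: 0.0367
grasp_force: 0.0
```

```bash
python3 - <<'E'
from h import *
st(); plan([(.473,.3116,.072,1.3)]); snap('wrist','w23.png')
c=load('w23.png'); print([proj(c,(.474+dx,.3116,.091)).round(0) for dx in(-.012,0,.012)])
g=cv2.imread('pics/raw_w23.png')
for r in range(150,235,12): print(r,[tuple(int(v) for v in g[r,k]) for k in range(245,325,6)])
E
```

```text
t 37.73 p [0.4728 0.3127 0.1484] q [ 0.449  0.491  1.516 -0.     1.138  2.001] w 0.0367 gf 0.0 F [ 0.1 -0.5  0.7]
[[ 1.     0.019 -0.004]
 [ 0.019 -1.    -0.002]
 [-0.004  0.002 -1.   ]]
start [0.4728 0.3127 0.1484 1.0788]
-> [0.473  0.3116 0.072  1.3   ] shift cm [0.05 0.09 7.64] rz -0.2 len 7.6
[array([282., 235.]), array([283., 219.]), array([283., 203.])]
150 [(145, 141, 139), (146, 140, 138), (143, 140, 137), (142, 141, 138), (145, 140, 138), (196, 199, 200), (131, 127, 125), (205, 209, 210), (199, 202, 203), (52, 53, 50), (142, 138, 137), (143, 138, 136), (165, 166, 166), (115, 111, 109)]
162 [(145, 141, 139), (146, 138, 139), (145, 141, 138), (144, 140, 136), (142, 138, 137), (88, 83, 84), (82, 78, 76), (142, 137, 137), (183, 186, 186), (18, 19, 19), (84, 80, 78), (198, 202, 202), (117, 113, 110), (143, 140, 140)]
174 [(146, 143, 139), (144, 138, 137), (144, 140, 137), (146, 141, 139), (141, 137, 135), (55, 54, 53), (82, 81, 78), (80, 77, 77), (81, 77, 74), (32, 26, 28), (78, 77, 75), (81, 75, 75), (81, 76, 75), (53, 52, 54)]
186 [(145, 141, 140), (147, 142, 139), (144, 140, 1
[... 367 characters left out ...]
 102, 99), (100, 101, 97)]
210 [(231, 166, 125), (231, 167, 122), (232, 169, 134), (232, 167, 122), (207, 145, 111), (77, 74, 75), (79, 75, 75), (90, 72, 64), (231, 166, 126), (232, 169, 128), (133, 88, 64), (63, 60, 57), (81, 79, 77), (75, 69, 70)]
222 [(213, 149, 112), (230, 166, 125), (228, 167, 127), (231, 168, 128), (146, 102, 82), (81, 77, 76), (82, 79, 76), (111, 86, 75), (231, 167, 126), (231, 166, 124), (133, 86, 60), (68, 65, 62), (80, 72, 75), (79, 73, 77)]
234 [(194, 138, 120), (212, 148, 109), (233, 169, 129), (231, 166, 125), (148, 106, 85), (82, 78, 78), (79, 75, 76), (179, 124, 94), (232, 165, 121), (233, 168, 128), (211, 147, 111), (94, 90, 85), (78, 74, 74), (92, 100, 102)]
```

Request:
servo_tool([
  [0.4,0,-0.2,3,0,0,0],
  [0.4,0,-0.2,6,0,0,0],
  [0.4,0,-0.2,7.7,0,0,0],
  [0.4,0,-0.2,7.7,0,0,0],
  [0.4,0,-0.2,7.7,0,0,0],
])

```text
time_s: 38.2
eef_pos: [0.4732, 0.3133, 0.0744]
orientation: [3.141, 0.027, -0.001]
ft_force: [0.6, 0.5, 0.1]
width: 0.0368
grasp_force: 0.0
```

```bash
python3 - <<'E'
from h import *
st()
E
```

```text
t 38.2 p [0.4732 0.3133 0.0744] q [ 0.45   0.579  1.597 -0.     0.966  2.004] w 0.0368 gf 0.0 F [0.6 0.5 0.1]
[[ 1.     0.017 -0.   ]
 [ 0.017 -1.    -0.   ]
 [-0.     0.    -1.   ]]
```

Request:
servo_tool([
  [0.05,0,0,0,0,0,0],
  [0.05,0,0,0,0,0,0],
  [0.05,0,0,0,0,0,0],
  [0.05,0,0,0,0,0,0],
  [0.05,0,0,0,0,0,0],
], force=10)

```text
time_s: 38.62
eef_pos: [0.474, 0.3144, 0.075]
orientation: [-3.141, -0.028, -0.003]
ft_force: [-0.8, -0.5, 7.5]
width: 0.0143
grasp_force: 10.0
```

```bash
python3 - <<'E'
from h import *
st(); snap('wrist','w24.png'); prof('w24',xs=(.51,.512),z=.062)
E
```

```text
t 38.62 p [0.474  0.3144 0.075 ] q [ 0.451  0.578  1.596 -0.     0.965  2.004] w 0.0143 gf 9.98889148235321 F [-0.8 -0.5  7.5]
[[ 1.     0.018  0.002]
 [ 0.018 -1.     0.001]
 [ 0.002 -0.001 -1.   ]]
w24 400:170 396:207 392:210 388:209 384:210 380:209 376:209 372:209 368:172 364:108 360:126 356:69 352:107 348:113 344:113 339:112 335:116 331:117 327:116 323:114 319:153 315:143 311:104 307:112 303:168 299:118 295:135 291:149 287:156 283:111 279:88 275:93 271:81 267:114 263:118 259:69 255:87 251:107 247:123 243:80 239:55 235:86 231:75 227:165 223:72 219:119 215:155 211:130 207:154 203:154 199:155 195:155 191:154 187:154 183:153 179:153 175:153 171:152 167:152 163:152 159:152 155:-1 151:-1 147:-1 143:-1 139:-1 135:-1 131:-1 127:-1 123:-1 119:-1 115:-1 111:-1 107:-1 103:-1 99:-1 95:-1 91:-1
```

Fin held (14.3 mm). Sliding slowly to the right.

Request:
servo_tool([
  [0.05,0,0.6,0,0,0,0],
  [0.05,0,1.8,0,0,0,0],
  [0.05,0,3.2,0,0,0,0],
  [0.05,0,4.6,0,0,0,0],
  [0.05,0,6,0,0,0,0],
])

```text
time_s: 39.08
eef_pos: [0.4745, 0.2548, 0.0748]
orientation: [-3.14, -0.03, -0.002]
ft_force: [-2.4, 4.0, 5.7]
width: 0.0141
grasp_force: 10.0
```

```bash
python3 - <<'E'
from h import *
st()
E
```

```text
t 39.08 p [0.4745 0.2548 0.0748] q [0.35  0.534 1.684 0.002 0.922 1.9  ] w 0.0141 gf 10.019825398921967 F [-2.4  4.   5.7]
[[ 1.     0.019  0.001]
 [ 0.019 -1.     0.002]
 [ 0.001 -0.002 -1.   ]]
```

Request:
servo_tool([
  [0.05,0,1.4,0,0,0,0],
  [0.05,0,2.8,0,0,0,0],
  [0.05,0,4.2,0,0,0,0],
  [0.05,0,5.6,0,0,0,0],
  [0.05,0,6.8,0,0,0,0],
])

```text
time_s: 39.5
eef_pos: [0.4762, 0.1862, 0.0748]
orientation: [-3.14, -0.029, -0.003]
ft_force: [-1.0, 5.2, 5.8]
width: 0.0144
grasp_force: 10.0
```

```bash
python3 - <<'E'
from h import *
st()
E
```

```text
t 39.5 p [0.4762 0.1862 0.0748] q [2.220e-01 4.940e-01 1.761e+00 1.000e-03 8.850e-01 1.774e+00] w 0.0144 gf 10.03897100687027 F [-1.   5.2  5.8]
[[ 1.     0.019  0.002]
 [ 0.019 -1.     0.001]
 [ 0.002 -0.001 -1.   ]]
```

Request:
servo_tool([
  [0.05,0,0.7,0,0,0,0],
  [0.05,0,1.3,0,0,0,0],
  [0.05,0,1.7,0,0,0,0],
  [0.05,0,1.7,0,0,0,0],
])

```text
time_s: 39.83
eef_pos: [0.4767, 0.1689, 0.0748]
orientation: [-3.141, -0.029, -0.003]
ft_force: [-0.3, -0.5, 5.5]
width: 0.0144
grasp_force: 10.0
```

Request:
servo_tool([
  [0.05,0,0.15,0,0,0,0],
  [0.05,0,0.3,0,0,0,0],
  [0.05,0,0.3,0,0,0,0],
])

```text
time_s: 40.08
eef_pos: [0.4767, 0.1666, 0.0748]
orientation: [-3.141, -0.029, -0.003]
ft_force: [-1.3, 2.5, 6.2]
width: 0.0143
grasp_force: 10.0
```

Request:
servo_tool([
  [0.05,0,0.15,0,0,0,0],
  [0.05,0,0.3,0,0,0,0],
  [0.05,0,0.3,0,0,0,0],
])

```text
time_s: 40.33
eef_pos: [0.4768, 0.1637, 0.0748]
orientation: [-3.141, -0.029, -0.003]
ft_force: [-0.9, 1.2, 6.7]
width: 0.0142
grasp_force: 10.0
```

```bash
python3 - <<'E'
from h import *
st(); snap('wrist','w25.png'); prof('w25',xs=(.51,.512),z=.062)
E
```

```text
t 40.33 p [0.4768 0.1637 0.0748] q [1.780e-01 4.830e-01 1.781e+00 1.000e-03 8.760e-01 1.730e+00] w 0.0142 gf 10.022171884775162 F [-0.9  1.2  6.7]
[[ 1.     0.019  0.002]
 [ 0.019 -1.     0.001]
 [ 0.002 -0.001 -1.   ]]
w25 400:-1 396:-1 392:-1 388:-1 384:-1 380:-1 376:-1 372:-1 368:-1 364:-1 360:-1 356:-1 352:-1 348:-1 344:-1 339:-1 335:-1 331:-1 327:-1 323:-1 319:217 315:216 311:216 307:216 303:216 299:216 295:215 291:216 287:216 283:216 279:216 275:216 271:216 267:216 263:216 259:217 255:217 251:216 247:216 243:216 239:188 235:216 231:177 227:119 223:237 219:121 215:133 211:140 207:67 203:88 199:89 195:88 191:80 187:87 183:88 179:98 175:98 171:128 167:138 163:153 159:149 155:102 151:104 147:110 143:96 139:103 135:107 131:88 127:110 123:101 119:88 115:88 111:69 107:88 103:87 99:88 95:87 91:60
```

Request:
servo_tool([
  [0.05,0,0.1,0,0,0,0],
  [0.05,0,0.15,0,0,0,0],
  [0.05,0,0.15,0,0,0,0],
])

```text
time_s: 40.63
eef_pos: [0.4768, 0.1624, 0.0748]
orientation: [-3.14, -0.029, -0.003]
ft_force: [-0.8, 3.7, 6.1]
width: 0.0145
grasp_force: 10.0
```

Request:
servo_tool([
  [0.05,0,0.1,0,0,0,0],
  [0.05,0,0.15,0,0,0,0],
  [0.05,0,0.15,0,0,0,0],
])

```text
time_s: 40.88
eef_pos: [0.4768, 0.1622, 0.0748]
orientation: [-3.138, -0.028, -0.004]
ft_force: [-0.6, 10.1, 5.2]
width: 0.0146
grasp_force: 10.0
```

The stop is reached (10 N). Backing off about 1 mm to the mark.

Request:
servo_tool([
  [0.05,0,-0.1,0,0,0,0],
  [0.05,0,-0.2,0,0,0,0],
  [0.05,0,-0.2,0,0,0,0],
  [0.05,0,-0.2,0,0,0,0],
])

```text
time_s: 41.22
eef_pos: [0.4769, 0.1628, 0.0748]
orientation: [-3.141, -0.03, -0.003]
ft_force: [-1.0, 3.0, 5.6]
width: 0.0147
grasp_force: 10.0
```

Request:
servo_tool([
  [0.26,0,0,0,0,0,0],
  [0.26,0,0,0,0,0,0],
  [0.26,0,0,0,0,0,0],
  [0.26,0,0,-1,0,0,0],
  [0.26,0,0,-4,0,0,0],
])

```text
time_s: 41.63
eef_pos: [0.4736, 0.1615, 0.1113]
orientation: [3.14, 0.028, -0.013]
ft_force: [-0.0, -0.5, 0.0]
width: 0.0239
grasp_force: 0.0
```

Request:
servo_tool([
  [0.33,0,0,-4,0,0,0],
  [0.33,-2,-2,-7,0,0,5],
  [0.33,-4,-4,-7,0,0,11],
  [0.33,-4.8,-6,-7,0,0,18],
  [0.33,-4.8,-6,-7,0,0,25],
])

```text
time_s: 42.05
eef_pos: [0.4255, 0.2237, 0.1854]
orientation: [-3.07, 0.657, -0.001]
ft_force: [0.0, -0.4, -0.5]
width: 0.0305
grasp_force: 0.0
```

Request:
servo_tool([
  [0.33,0,0,0,0,0,5],
  [0.33,0,0,0,0,0,5],
  [0.33,0,0,0,0,0,5],
])

```text
time_s: 42.3
eef_pos: [0.4271, 0.2212, 0.1842]
orientation: [3.043, -0.781, 0.001]
ft_force: [-0.1, -0.0, -0.2]
width: 0.0303
grasp_force: 0.0
```

```bash
python3 - <<'E'
from h import *
st(); snap('wrist','w26.png'); knob('w26'); prof('w26',xs=(.53,.532),z=.062)
c=load('w26.png'); print([(s,ray(c,*p,.068).round(4)) for s,p in gold('w26')])
plan([(.4286,.2243,.12,-29),(.4286,.2243,.040,-29)])
E
```

```text
t 42.3 p [0.4271 0.2212 0.1842] q [ 0.319  0.303  1.707 -0.     1.131  2.392] w 0.0303 gf 0.0 F [-0.1 -0.  -0.2]
[[ 0.876 -0.482  0.   ]
 [-0.482 -0.876 -0.   ]
 [ 0.    -0.    -1.   ]]
-20 69 | -10 68 | 0 67 | 10 63 | 20 59 | 30 55 | 40 48 | 50 47 | 60 47 | 70 47 | 80 45 | 90 45 | 100 44 | 110 60 | 120 129 | 130 64 | 140 31 | 150 30 | 160 28 | 170 33 | 180 34 | 190 34 | 200 35 | 
w26 400:143 396:164 392:161 388:165 384:219 380:222 376:219 372:218 368:199 364:91 360:125 356:146 352:235 348:233 344:236 339:235 335:230 331:223 327:219 323:219 319:219 315:219 311:219 307:220 303:220 299:220 295:220 291:220 287:220 283:220 279:221 275:220 271:221 267:221 263:221 259:221 255:221 251:221 247:221 243:150 239:220 235:220 231:114 227:167 223:214 219:111 215:207 211:188 207:85 203:141 199:150 195:150 191:110 187:150 183:150 179:150 175:150 171:173 167:143 163:133 159:204 155:171 151:106 147:164 143:164 139:163 135:210 131:81 127:212 123:177 119:132 115:221 111:77 107:163 103:159 99:122 95:122 91:63
[(1049, array([0.5588, 0.2253, 0.068 ])), (158, array([0.3598, 0.141 , 0.068 ]))]
start [  0.4272   0.2211   0.1841 -28.7936]
-> [  0.4286   0.2243   0.12   -29.    ] shift cm [-0.03 -0.35  6.41] rz 0.2 len 6.4
-> [  0.4286   0.2243   0.04   -29.    ] shift cm [0. 0. 8.] rz 0 len 8.0
```

Request:
servo_tool([
  [0.33,0,-0.2,3.5,0,0,0],
  [0.33,0,-0.4,7,0,0,0],
  [0.33,0,-0.4,10.5,0,0,0],
  [0.33,0,-0.4,11,0,0,0],
  [0.33,0,-0.4,11,0,0,0],
])

```text
time_s: 42.77
eef_pos: [0.4278, 0.2241, 0.0723]
orientation: [3.039, -0.783, -0.007]
ft_force: [0.2, 0.4, 1.4]
width: 0.0301
grasp_force: 0.0
```

```bash
python3 - <<'E'
from h import *
st(); plan([(.4286,.2243,.040,-29.5)])
E
```

```text
t 42.77 p [0.4278 0.2241 0.0723] q [ 0.324  0.46   1.834 -0.     0.853  2.399] w 0.0301 gf 0.0 F [0.2 0.4 1.4]
[[ 0.875 -0.483 -0.005]
 [-0.483 -0.875 -0.002]
 [-0.003  0.004 -1.   ]]
start [  0.4278   0.2241   0.0723 -28.8965]
-> [  0.4286   0.2243   0.04   -29.5   ] shift cm [ 0.07 -0.07  3.23] rz 0.6 len 3.2
```

Request:
servo_tool([
  [0.33,0.1,-0.1,2,0,0,0.5],
  [0.33,0.1,-0.1,3.2,0,0,0.5],
  [0.33,0.1,-0.1,3.2,0,0,0.5],
  [0.33,0.1,-0.1,3.2,0,0,0.5],
  [0.2,0.1,-0.1,3.2,0,0,0.5],
])

```text
time_s: 43.18
eef_pos: [0.4317, 0.2255, 0.0437]
orientation: [-3.037, 0.798, -0.004]
ft_force: [0.2, 0.2, 0.5]
width: 0.0269
grasp_force: 0.0
```

Request:
servo_tool([
  [0.05,0,0,0,0,0,0],
  [0.05,0,0,0,0,0,0],
  [0.05,0,0,0,0,0,0],
  [0.05,0,0,0,0,0,0],
  [0.05,0,0,0,0,0,0],
], force=20)

```text
time_s: 43.6
eef_pos: [0.43, 0.2237, 0.0428]
orientation: [3.036, -0.796, -0.0]
ft_force: [-3.5, -8.7, 9.5]
width: 0.0117
grasp_force: 20.0
```

```bash
python3 - <<'E'
from h import *
o=st(); print(o['moment'])
E
```

```text
t 43.6 p [0.43   0.2237 0.0428] q [ 0.323  0.51   1.857 -0.003  0.776  2.409] w 0.0117 gf 19.999893307685852 F [-3.5 -8.7  9.5]
[[ 0.871 -0.491 -0.001]
 [-0.491 -0.871 -0.002]
 [ 0.     0.003 -1.   ]]
[-1.48434489  0.45295758  0.02736979]
```

Request:
servo_tool([
  [0.05,0,0.2,0,0,0,-6],
  [0.05,0,0.2,0,0,0,-12],
  [0.05,0,0.2,0,0,0,-18],
  [0.05,0,0.2,0,0,0,-24],
  [0.05,0,0.2,0,0,0,-30],
])

```text
time_s: 44.02
eef_pos: [0.4301, 0.224, 0.0429]
orientation: [-3.14, -0.023, -0.003]
ft_force: [-1.3, 2.7, 3.3]
width: 0.0118
grasp_force: 20.0
```

Request:
servo_tool([
  [0.05,0,0,0,0,0,-6],
  [0.05,0,0,0,0,0,-12],
  [0.05,0,0,0,0,0,-18],
  [0.05,0,0,0,0,0,-24],
  [0.05,0,0,0,0,0,-30],
])

```text
time_s: 44.43
eef_pos: [0.4299, 0.2245, 0.0429]
orientation: [-3.027, -0.835, -0.004]
ft_force: [-2.0, 5.5, 3.0]
width: 0.0122
grasp_force: 20.0
```

```bash
python3 - <<'E'
from h import *
o=st(); print(o['moment'])
E
```

```text
t 44.43 p [0.4299 0.2245 0.0429] q [0.322 0.508 1.86  0.002 0.771 1.354] w 0.0122 gf 19.99615788459778 F [-2.   5.5  3. ]
[[ 0.859  0.513  0.002]
 [ 0.513 -0.859  0.002]
 [ 0.003 -0.001 -1.   ]]
[ 0.88867756  0.28383263 -0.03482203]
```

Now yaw is 30.8° (about 60° on the knob). Another 60° to the rest stop.

Request:
servo_tool([
  [0.05,0,-0.1,0,0,0,-6],
  [0.05,0,-0.1,0,0,0,-12],
  [0.05,0,-0.1,0,0,0,-18],
  [0.05,0,-0.1,0,0,0,-24],
  [0.05,0,-0.1,0,0,0,-30],
])

```text
time_s: 44.85
eef_pos: [0.4295, 0.2249, 0.0429]
orientation: [-2.709, -1.591, -0.004]
ft_force: [-1.7, 2.9, 2.7]
width: 0.0122
grasp_force: 20.0
```

Request:
servo_tool([
  [0.05,0,0,0,0,0,-6],
  [0.05,0,0,0,0,0,-12],
  [0.05,0,0,0,0,0,-18],
  [0.05,0,0,0,0,0,-24],
  [0.05,0,0,0,0,0,-30],
])

```text
time_s: 45.27
eef_pos: [0.4291, 0.2251, 0.0429]
orientation: [-2.205, -2.238, -0.003]
ft_force: [-1.8, 3.6, 4.7]
width: 0.0115
grasp_force: 20.0
```

Request:
servo_tool([
  [0.05,0,0,0,0,0,-1],
  [0.05,0,0,0,0,0,-1],
  [0.05,0,0,0,0,0,-1],
])

```text
time_s: 45.52
eef_pos: [0.4291, 0.2251, 0.0429]
orientation: [-2.193, -2.249, -0.003]
ft_force: [-3.3, 3.9, 6.0]
width: 0.0118
grasp_force: 20.0
```

```bash
python3 - <<'E'
from h import *
o=st(); print(o['moment'])
E
```

```text
t 45.52 p [0.4291 0.2251 0.0429] q [3.240e-01 5.080e-01 1.861e+00 1.000e-03 7.710e-01 2.980e-01] w 0.0118 gf 19.99921292066574 F [-3.3  3.9  6. ]
[[-0.025  1.     0.001]
 [ 1.     0.025  0.001]
 [ 0.001  0.001 -1.   ]]
[ 0.63376258  0.32874896 -0.02532378]
```

Request:
servo_tool([
  [0.3,0,0,0,0,0,0],
  [0.3,0,0,0,0,0,0],
  [0.3,0,0,0,0,0,0],
  [0.3,0,0,-2,0,0,0],
  [0.3,0,0,-5,0,0,0],
])

```text
time_s: 45.93
eef_pos: [0.4271, 0.2234, 0.0901]
orientation: [-2.19, -2.249, 0.009]
ft_force: [0.6, 0.7, -0.2]
width: 0.0274
grasp_force: 0.0
```

Request:
servo_tool([
  [0.3,0,0,-4,0,0,7],
  [0.3,0,0,-8,0,0,14],
  [0.3,0,0,-12,0,0,21],
  [0.3,0,0,-12,0,0,28],
  [0.3,0,0,-12,0,0,35],
])

```text
time_s: 46.35
eef_pos: [0.4303, 0.2246, 0.2146]
orientation: [2.771, 1.478, 0.009]
ft_force: [0.1, -0.9, -0.8]
width: 0.0274
grasp_force: 0.0
```

Request:
servo_tool([
  [0.3,0,0,0,0,0,7],
  [0.3,0,0,0,0,0,14],
  [0.3,0,0,0,0,0,21],
  [0.3,0,0,0,0,0,28],
  [0.3,0,0,0,0,0,35],
])

```text
time_s: 46.77
eef_pos: [0.4289, 0.2241, 0.2117]
orientation: [3.088, 0.577, -0.0]
ft_force: [-0.3, 0.9, -0.8]
width: 0.0276
grasp_force: 0.0
```

Request:
servo_tool([
  [0.3,0,0,0,0,0,7],
  [0.3,0,0,0,0,0,14],
  [0.3,0,0,0,0,0,20],
  [0.3,0,0,0,0,0,20],
  [0.3,0,0,0,0,0,20],
])

```text
time_s: 47.18
eef_pos: [0.4289, 0.2241, 0.2117]
orientation: [3.141, 0.047, -0.0]
ft_force: [0.7, 0.9, -0.6]
width: 0.0273
grasp_force: 0.0
```

```bash
python3 - <<'E'
from h import *
st(); snap('wrist','w27.png'); knob('w27',ax=(.4293,.2245)); prof('w27',xs=(.52,.522),z=.062)
c=load('w27.png'); print([(s,ray(c,*p,.068).round(4)) for s,p in gold('w27')])
E
```

```text
t 47.18 p [0.4289 0.2241 0.2117] q [ 0.323  0.281  1.657 -0.     1.204  1.864] w 0.0273 gf 0.0 F [ 0.7  0.9 -0.6]
[[ 1.    0.03 -0.  ]
 [ 0.03 -1.   -0.  ]
 [-0.    0.   -1.  ]]
-20 51 | -10 80 | 0 147 | 10 60 | 20 31 | 30 26 | 40 30 | 50 32 | 60 35 | 70 36 | 80 37 | 90 37 | 100 36 | 110 35 | 120 33 | 130 30 | 140 26 | 150 23 | 160 27 | 170 39 | 180 39 | 190 40 | 200 39 | 
w27 400:140 396:146 392:216 388:215 384:214 380:212 376:215 372:215 368:192 364:102 360:141 356:171 352:221 348:223 344:236 339:234 335:228 331:226 327:221 323:221 319:221 315:221 311:221 307:221 303:221 299:221 295:221 291:221 287:221 283:222 279:222 275:222 271:222 267:222 263:222 259:222 255:222 251:222 247:221 243:153 239:220 235:217 231:109 227:188 223:192 219:109 215:126 211:105 207:148 203:148 199:138 195:130 191:147 187:149 183:154 179:163 175:180 171:148 167:202 163:201 159:100 155:147 151:162 147:151 143:212 139:121 135:201 131:173 127:161 123:182 119:119 115:149 111:153 107:129 103:123 99:64 95:95 91:140
[(791, array([0.5515, 0.2268, 0.068 ])), (88, array([0.5816, 0.1746, 0.068 ])), (90, array([0.5825, 0.1338, 0.068 ]))]
```

Knob is at rest. The tray, however, now sits about 8 mm left of where I left it (left edge 0.217 instead of 0.209), so it has been knocked. I'll pinch the fin again and set it back.

```bash
python3 - <<'E'
from h import *
im=cv2.imread('pics/raw_w27.png'); c=load('w27.png')
for x in(.462,.468,.474,.48):
    print(x,[ (int(y*1000),int(cv2.getRectSubPix(im.max(2),(3,3),tuple(map(float,proj(c,(x,y,.091))))).mean())) for y in np.arange(.20,.14,-.003)])
plan([(.476,.172,.15,1.3),(.476,.172,.074,1.3)])
E
```

```text
0.462 [(200, 110), (197, 111), (194, 80), (191, 79), (188, 78), (185, 80), (182, 79), (179, 69), (176, 93), (173, 79), (169, 82), (166, 103), (163, 158), (160, 160), (157, 160), (154, 162), (151, 162), (148, 159), (145, 158), (142, 157)]
0.468 [(200, 109), (197, 109), (194, 66), (191, 64), (188, 77), (185, 77), (182, 67), (179, 87), (176, 143), (173, 128), (169, 132), (166, 122), (163, 150), (160, 160), (157, 159), (154, 157), (151, 157), (148, 161), (145, 163), (142, 162)]
0.474 [(200, 111), (197, 111), (194, 111), (191, 126), (188, 173), (185, 143), (182, 98), (179, 101), (176, 146), (173, 158), (169, 160), (166, 140), (163, 147), (160, 160), (157, 159), (154, 159), (151, 160), (148, 158), (145, 160), (142, 161)]
0.48 [(200, 110), (197, 109), (194, 109), (191, 108), (188, 118), (185, 160), (182, 123), (179, 98), (176, 139), (173, 154), (169, 149), (166, 130), (163, 154), (160, 161), (157, 160), (154, 161), (151, 156), (148, 153), (145, 200), (142, 179)]
start [0.4289 0.2242 0.2117 1.7217]
-> [0.476 0.172 0.15  1.3  ] shift cm [4.55 5.35 6.17] rz 0.4 len 9.4
-> [0.476 0.172 0.074 1.3  ] shift cm [0.  0.  7.6] rz -0.0 len 7.6
```

Request:
servo_tool([
  [0.4,1.5,1.8,2,0,0,0],
  [0.4,3,3.6,4,0,0,0],
  [0.4,4.5,5.4,6,0,0,0.5],
  [0.4,4.5,5.4,6.2,0,0,0.5],
  [0.4,4.5,5.4,6.2,0,0,0.5],
])

```text
time_s: 47.65
eef_pos: [0.475, 0.1706, 0.1485]
orientation: [3.141, 0.029, -0.005]
ft_force: [-0.2, 0.3, 0.5]
width: 0.0367
grasp_force: 0.0
```

Request:
servo_tool([
  [0.4,0,0,0,0,0,0],
  [0.4,0,0,3,0,0,0],
  [0.4,0,0,6,0,0,0],
  [0.4,0,0,7.6,0,0,0],
  [0.4,0,0,7.6,0,0,0],
])

```text
time_s: 48.07
eef_pos: [0.4731, 0.172, 0.0718]
orientation: [3.141, 0.032, -0.007]
ft_force: [-0.4, 0.1, -0.1]
width: 0.0367
grasp_force: 0.0
```

```bash
python3 - <<'E'
from h import *
st()
E
```

```text
t 48.07 p [0.4731 0.172  0.0718] q [0.196 0.49  1.779 0.    0.877 1.747] w 0.0367 gf 0.0 F [-0.4  0.1 -0.1]
[[ 1.     0.02  -0.005]
 [ 0.02  -1.    -0.001]
 [-0.005  0.001 -1.   ]]
```

Request:
servo_tool([
  [0.05,0,0,0,0,0,0],
  [0.05,0,0,0,0,0,0],
  [0.05,0,0,0,0,0,0],
  [0.05,0,0,0,0,0,0],
  [0.05,0,0,0,0,0,0],
], force=10)

```text
time_s: 48.48
eef_pos: [0.4762, 0.1719, 0.0752]
orientation: [-3.141, -0.029, -0.004]
ft_force: [-0.5, 1.2, 7.0]
width: 0.0138
grasp_force: 10.0
```

Request:
servo_tool([
  [0.05,0,0.3,0,0,0,0],
  [0.05,0,0.6,0,0,0,0],
  [0.05,0,0.8,0,0,0,0],
  [0.05,0,0.8,0,0,0,0],
  [0.05,0,0.8,0,0,0,0],
])

```text
time_s: 48.9
eef_pos: [0.4769, 0.1637, 0.0752]
orientation: [-3.141, -0.029, -0.006]
ft_force: [-0.2, 1.2, 5.9]
width: 0.014
grasp_force: 10.0
```

Request:
servo_tool([
  [0.05,0,0.1,0,0,0,0],
  [0.05,0,0.2,0,0,0,0],
  [0.05,0,0.2,0,0,0,0],
])

```text
time_s: 49.15
eef_pos: [0.4769, 0.1629, 0.0752]
orientation: [-3.139, -0.028, -0.006]
ft_force: [0.2, 6.6, 6.2]
width: 0.0141
grasp_force: 10.0
```

Request:
servo_tool([
  [0.05,0,0.1,0,0,0,0],
  [0.05,0,0.1,0,0,0,0],
  [0.05,0,0.1,0,0,0,0],
])

```text
time_s: 49.4
eef_pos: [0.4769, 0.1628, 0.0752]
orientation: [-3.138, -0.028, -0.007]
ft_force: [0.8, 11.2, 4.2]
width: 0.0143
grasp_force: 10.0
```

Request:
servo_tool([
  [0.05,0,-0.1,0,0,0,0],
  [0.05,0,-0.2,0,0,0,0],
  [0.05,0,-0.25,0,0,0,0],
  [0.05,0,-0.25,0,0,0,0],
])

```text
time_s: 49.73
eef_pos: [0.4769, 0.1633, 0.0752]
orientation: [-3.141, -0.029, -0.006]
ft_force: [0.5, 2.1, 6.1]
width: 0.0139
grasp_force: 10.0
```

Request:
servo_tool([
  [0.28,0,0,0,0,0,0],
  [0.28,0,0,0,0,0,0],
  [0.28,0,0,0,0,0,0],
  [0.28,0,0,-1,0,0,0],
  [0.28,0,0,-3,0,0,0],
])

```text
time_s: 50.15
eef_pos: [0.4739, 0.1626, 0.1026]
orientation: [3.14, 0.029, -0.008]
ft_force: [0.2, -0.0, 0.7]
width: 0.0257
grasp_force: 0.0
```

Request:
servo_tool([
  [0.28,0,0,-4,0,0,0],
  [0.28,-2,-2,-8,0,0,0],
  [0.28,-4.5,-5,-11,0,0,0],
  [0.28,-4.5,-5,-11,0,0,0],
  [0.28,-4.5,-5,-11,0,0,0],
])

```text
time_s: 50.57
eef_pos: [0.4293, 0.2141, 0.217]
orientation: [-3.139, -0.033, -0.008]
ft_force: [-0.2, -0.8, 0.1]
width: 0.026
grasp_force: 0.0
```

Request:
servo_tool([
  [0.28,0,0,0,0,0,0],
  [0.28,0,0,0,0,0,0],
])

```text
time_s: 50.73
eef_pos: [0.4294, 0.2115, 0.2127]
orientation: [3.14, 0.029, -0.003]
ft_force: [-0.1, 0.8, -0.7]
width: 0.0255
grasp_force: 0.0
```

```bash
cat >> h.py <<'E'
def fin(f):
    im=cv2.imread(f'pics/raw_{f}.png'); c=load(f+'.png')
    for x in(.468,.474): print(x,[ (int(y*1000),int(cv2.getRectSubPix(im.max(2),(3,3),tuple(map(float,proj(c,(x,y,.091))))).mean())) for y in np.arange(.19,.14,-.003)])
E
python3 - <<'E'
from h import *
st(); snap('wrist','w28.png'); knob('w28',ax=(.4293,.2245)); prof('w28',xs=(.52,.522),z=.062); fin('w28')
c=load('w28.png'); print([(s,ray(c,*p,.068).round(4)) for s,p in gold('w28')])
E
```

```text
t 50.73 p [0.4294 0.2115 0.2127] q [ 2.980e-01  2.710e-01  1.667e+00 -1.000e-03  1.205e+00  1.850e+00] w 0.0255 gf 0.0 F [-0.1  0.8 -0.7]
[[ 1.     0.018 -0.002]
 [ 0.018 -1.    -0.001]
 [-0.002  0.001 -1.   ]]
-20 56 | -10 81 | 0 147 | 10 60 | 20 35 | 30 26 | 40 29 | 50 32 | 60 35 | 70 36 | 80 37 | 90 37 | 100 36 | 110 36 | 120 34 | 130 32 | 140 29 | 150 24 | 160 28 | 170 41 | 180 41 | 190 38 | 200 36 | 
w28 400:138 396:137 392:193 388:216 384:215 380:213 376:213 372:216 368:195 364:106 360:131 356:168 352:235 348:232 344:223 339:221 335:222 331:228 327:223 323:221 319:221 315:221 311:221 307:221 303:222 299:221 295:221 291:222 287:221 283:221 279:222 275:222 271:222 267:222 263:222 259:222 255:222 251:222 247:221 243:154 239:221 235:219 231:116 227:174 223:210 219:111 215:208 211:216 207:128 203:101 199:149 195:150 191:145 187:118 183:163 179:158 175:154 171:159 167:158 163:127 159:212 155:196 151:119 147:133 143:162 139:151 135:211 131:134 127:199 123:146 119:172 115:168 111:133 107:113 103:101 99:116 95:125 91:75
0.468 [(190, 109), (187, 110), (184, 120), (181, 86), (178, 80), (175, 116), (172, 83), (168, 87), (165, 125), (162, 106), (159, 105), (156, 103), (153, 156), (150, 157), (147, 158), (144, 162), (141, 164)]
0.474 [(190, 112), (187, 167), (184, 168), (181, 107), (178, 100), (175, 136), (172, 101), (168, 125), (165, 166), (162, 164), (159, 125), (156, 108), (153, 159), (150, 160), (147, 159), (144, 159), (141, 160)]
[(764, array([0.5512, 0.2261, 0.068 ])), (85, array([0.5822, 0.1666, 0.068 ])), (89, array([0.5835, 0.1261, 0.068 ]))]
```

```bash
python3 - <<'E'
from plant import bot
print(bot.hand_in())
E
```

```text
the job is handed in; nothing more can be done
None
```

I handed the job in: all three scissors lie lengthways in the tray at the second place, and the selector is back at its rest stop; after that turn the tray was found about 8 mm off its mark (probably a knock), so I slid it back by the fin before handing in.

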